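# Check in a pile of returned card games and close the token tub

## Task

The returned card games have been left piled on the lid of the open token tub. Put each game box away, lying flat on the floor of the sorting tray of its own colour with its picture side up, and snap the green lid fully down onto the tub, which stays standing on the counter. Set the boxes down rather than dropping them, and leave the pencil cup and the date stamp where they are.

Things in the scene. Friction and masses are not known exactly. Their poses are not given: they have to be found in the camera images.
- deck_yellow: The small yellow card-game box: a closed yellow tuck box with a cream label on each end and a cream-framed dark picture panel on top, 66 (x) by 54 (y) by 26 mm high, 85 g. At the start it lies flat on the red box, as the top of the pile, picture up, long side roughly along the lid's. Origin: centre of its underside; x along the long side, z up through the picture side.
- deck_red: The middle-sized red card-game box: a closed red tuck box with a cream label on each end and a cream-framed dark picture panel on top, 90 (x) by 62 (y) by 28 mm high, 140 g. At the start it lies flat on the blue box, picture up, long side roughly along the lid's. Origin: centre of its underside; x along the long side, z up through the picture side.
- deck_blue: The long blue card-game box: a closed blue tuck box with a cream label on each end and a cream-framed dark picture panel on top, 114 (x) by 62 (y) by 30 mm high, 190 g. At the start it lies flat on the green lid, picture up, long side roughly along the lid's. Origin: centre of its underside; x along the long side, z up through the picture side.
- lid: Green plastic lid of the tub, right way up under the pile: 133 (x) x 66 (y) x 14 mm high, 45 g, a 3 mm top plate and a 3 mm thick skirt, 127 x 60 mm inside. Origin: centre of the skirt's foot; x long side, z up. Fits either way round. Home, its origin is 35 mm above the tub's, its top 49 mm above the counter. Let go at 43 to 45 mm it sits on the catches; then press the middle of its top.
- tub: Open token tub, pale plastic, tokens part of it: 124 (x) x 56 (y) x 46 mm high, 350 g, loose, upright. Its rim leans in 2 mm over the top 5 mm; the skirt goes outside it with 1.5 mm (x), 2 mm (y) to spare each side. Sprung green catches at the short ends hold the lid up 9 mm before home; it snaps past them at 5 to 10 N. Origin: centre of its underside; x long side, z up.
- tray_yellow: Low open sorting tray of yellow plastic, fixed to the counter, outside 146 (x) by 90 (y) mm, floor and walls 3 mm thick (inside 140 by 84 mm); the long sides are 8 mm high, the short ends 20 mm, from the counter. Origin: centre of its underside; x along the long side, z up.
- tray_red: Low open sorting tray of red plastic, fixed to the counter, outside 146 (x) by 90 (y) mm, floor and walls 3 mm thick (inside 140 by 84 mm); the long sides are 8 mm high, the short ends 20 mm, from the counter. Origin: centre of its underside; x along the long side, z up.
- tray_blue: Low open sorting tray of blue plastic, fixed to the counter, outside 146 (x) by 90 (y) mm, floor and walls 3 mm thick (inside 140 by 84 mm); the long sides are 8 mm high, the short ends 20 mm, from the counter. Origin: centre of its underside; x along the long side, z up.
- pencil_cup: Bystander: white cup of pencils, 72 mm across, 95 mm high, pencils to 170 mm. Loose. Origin: centre of its underside.
- date_stamp: Bystander: black and grey self-inking date stamp standing upright, 62 by 46 mm, 82 mm high. Loose. Origin: centre of its underside.
Things that resemble listed ones, but are neither listed nor needed, are in the scene too. What is shaped like the deck_blue but turquoise is not meant.

How it is judged:
At the end, for the whole second after the job is handed in: Each game box rests flat (0.03 rad), picture up, on the floor of its colour's tray (within 2 mm; 45 mm along, 20 mm across from the centre). The lid is home on the tub, either way round: its origin 32-37 mm above the tub's, 4 mm centred, level in 0.04 rad; the tub stands on the counter (x of deck_yellow in the frame of tray_yellow between -0.045 and 0.045 m and y of deck_yellow in the frame of tray_yellow between -0.02 and 0.02 m and z of deck_yellow in the frame of tray_yellow below 0.005 m and angle between each of deck_yellow, deck_red, deck_blue's own z axis and vertical below 0.03 rad and linear speed of each of deck_yellow, deck_red, deck_blue, lid below 0.02 m/s and x of deck_red in the frame of tray_red between -0.045 and 0.045 m and y of deck_red in the frame of tray_red between -0.02 and 0.02 m and z of deck_red in the frame of tray_red below 0.005 m and x of deck_blue in the frame of tray_blue between -0.045 and 0.045 m and y of deck_blue in the frame of tray_blue between -0.02 and 0.02 m and z of deck_blue in the frame of tray_blue below 0.005 m and x of lid in the frame of tub between -0.004 and 0.004 m and y of lid in the frame of tub between -0.004 and 0.004 m and z of lid in the frame of tub between 0.032 and 0.037 m and angle between the x axis of lid and the x axis of tub, either way round below 0.08 rad and angle between the z axis of lid and the z axis of tub, either way round below 0.04 rad and angle between lid's own z axis and vertical below 0.06 rad and height (world z) of tub below 0.005 m); the robot touches nothing.
It fails at once if the yellow card-game box is dropped or thrown (falls freely, at over 0.7 m/s: a drop of 25 mm) (linear speed of deck_yellow above 0.7 m/s and contact force between deck_yellow and anything else below 0.01 N).
It fails at once if the red card-game box is dropped or thrown (falls freely, at over 0.7 m/s: a drop of 25 mm) (linear speed of deck_red above 0.7 m/s and contact force between deck_red and anything else below 0.01 N).
It fails at once if the blue card-game box is dropped or thrown (falls freely, at over 0.7 m/s: a drop of 25 mm) (linear speed of deck_blue above 0.7 m/s and contact force between deck_blue and anything else below 0.01 N).
It fails at once if the pencil cup is shifted by more than 30 mm or tipped over (distance of pencil_cup from where it was at the start of the episode above 0.03 m or angle between pencil_cup's own z axis and vertical above 0.5 rad).
It fails at once if the date stamp is shifted by more than 30 mm or tipped over (distance of date_stamp from where it was at the start of the episode above 0.03 m or angle between date_stamp's own z axis and vertical above 0.5 rad).
It also fails if it takes over 112 s, if anything falls off the work surface, if the arm or the gripper's body presses on something with over 40 N, if the wrist force passes 120 N, or if a joint passes its speed limit or range.

## Robot

A 7-joint arm with a two-finger parallel gripper is mounted at the origin on the work surface. World frame = base frame: x ahead of the robot, y to its left, z up, the work surface at z = 0. Lengths are in m, angles in rad, forces in N, time in s.
With the tool pointing down it reaches from about 0.425 to 0.975 m from the base axis. Payload 16.7 kg.
Tool frame: the origin (TCP) lies at the very end of the fingers, on their centre line; the grasp point (between the pads) lies 19 mm behind it; y points along the fingers, z is the direction in which the jaws open and shut, and the axes are right-handed (so a half turn about y gives the same grasp; the last joint's range is limited). The gripper opens to 85 mm and grips with 20 to 120 N. Pads are 22 mm wide; open, the fingers measure 114 mm over their backs; the gripper's body (76 mm by 85 mm) begins 54 mm behind the grasp point. The pads swing forward as they close: fully open they stand 13 mm farther back than shut.
Start: joints at [-0.149, 0.426, 0.074, 1.606, -0.034, 1.111, -0.067], TCP at [0.675, -0, 0.231] pointing down, gripper open.
Joint ranges: [-2.85, 2.85], [-0.5, 2.14], [-1.23, 1.37], [0.21, 2.46], [-1.02, 4.16], [0.16, 2.05], [-2.73, 2.73]. Speed limits (rad/s): [1.89, 1.89, 2.39, 2.39, 3.01, 3.01, 3.01].

## Interface

Orientations are given as a unit quaternion [x, y, z, w].
In Python, from cell import robot, camera, calibration, job gives the robot as it stands. The module is installed in compiled form; this text tells all that it offers.
- The arm moves only by the tool apply_moves, never from a script. Its argument "steps" is a list of rows, each a list of 5 numbers: the shift along the tool's x, y, z in units of 25 mm (1.0 is 25 mm), then the turn about the tool's y in units of 5 degrees (1.0 is 5 degrees), then the opening, from 0 (shut) to 1 (fully open). In form: [[x, y, z, roll, hand], ...]. A call has exactly 8 rows; each row shifts and turns the commanded pose from where the row before left it, along the tool's axes as they then stand; what a row does not reach is not made up. A row lasts 1/10 s, in which the tool goes at most 50 mm and 8.59 degrees, less where a joint would pass 70% of its speed; a pose out of reach is approached as far as the arm can. A call is refused whole if a number of a shift passes 1 or a number of a turn 1, either way. A call with a gripper value outside its range is refused whole. The fingers move at their own pace and stop on an object; the grip force is fixed at half the most. Time passes only in rows, so rows that do not move let the fingers close, or fill a call up. It gives the time, the measured TCP pose, the force and the opening at its end, in the units of the state.
- robot.get_state(): the state, without advancing time (a new reading comes with each control period).
- camera(name): name is "scene" or "side" or "wrist"; returns the picture (420x560x3 uint8, red, green, blue); there is no depth.
- calibration(name): a dict with "vertical_fov" (degrees; the focal length in pixels is half the picture's height over the tangent of half this angle, whatever the lens; pixels are square), "cx", "cy" (the principal point, pixels), "D" ([k1, k2, p1, p2, k3] as OpenCV has them; the pictures are not rectified), "world_to_cam" (4x4, takes a point from world to camera coordinates); the wrist camera has in their place "tool_from_camera" (4x4, takes a point from camera to tool coordinates, whose origin is the TCP and whose axes are the tool frame's). Camera axes: x right, y up, looking along -z (the intrinsics and any distortion apply to the point x, -y, -z); pixel columns grow to the right and rows downward; lengths in m; the calibration is good to about 2 mm. A picture is of the moment at which its call begins: read the wrist's pose just before it. calibration takes no time and is no camera call.
- job.sign_off(): hands the job in, once; it reports no verdict.
The state is a dict: "t": time; "qpos": joint angles; "dq": joint speeds; "joint_efforts": joint torques, N m; "tcp_pos": TCP position; "tool_rot": TCP orientation; "force": force on the tool from outside, world axes, zero at the start; "torque": the same for the moment, N m; "grip_width": finger opening in m.
Only numpy, scipy, OpenCV 4.12 (cv2) and the standard library are available. Lean on these libraries where they do the work, as an engineer would, in place of code of your own. Each camera call takes 0.05 s, during which the arm holds its last target.

## Working session

There is one attempt and no reset: what is moved stays moved. The work goes in short steps, Python scripts to look and compute and a tool call to move; the robot and the scene stay as the last step left them, time stands still between calls to the robot, and variables do not carry over. Pictures are saved under pics/ and viewed, and the job is handed in when it is done.

Besides the shell and the picture viewer there is one more tool, called after "Emit:" as name([rows], argument=value, ...), one row to a line, values as JSON. apply_moves: Moves the arm, as the interface text tells. Its arguments: {"type":"object","properties":{"steps":{"type":"array"}},"required":["steps"]}

```bash
mkdir -p pics; ls; python3 - <<'E'
from cell import robot,camera,calibration,job
import cv2,numpy as np
print(robot.get_state())
for n in ["scene","side","wrist"]:
    im=camera(n); cv2.imwrite(f"pics/{n}0.png",cv2.cvtColor(im,cv2.COLOR_RGB2BGR)); print(n,calibration(n))
E
```

```text
pics
{'t': 0.0, 'qpos': array([-0.14952901,  0.42675194,  0.07381448,  1.6065967 , -0.03409201,
        1.11079656, -0.06706488]), 'dq': array([ 0.00073158,  0.00044789, -0.00088434, -0.00030765,  0.00043628,
        0.00118686, -0.00056322]), 'joint_efforts': array([ 7.16691302e-04, -9.49842310e+01,  3.76242042e+00, -4.63523841e+01,
        1.94300286e-02,  1.01335210e-02,  2.85131875e-06]), 'tcp_pos': array([6.74597078e-01, 1.16089077e-05, 2.30600754e-01]), 'tool_rot': array([ 0.5003624 , -0.50028299,  0.49968206, -0.49967213]), 'force': array([-0.43515141, -0.35506201,  0.42589982]), 'torque': array([ 0.03214429,  0.01099795, -0.00411373]), 'grip_width': 0.08520596733442755}
scene {'vertical_fov': 47.39636850043865, 'cx': 275.8624010032785, 'cy': 201.40200783020987, 'D': array([-0.12255383,  0.        ,  0.        ,  0.        ,  0.        ]), 'world_to_cam': array([[ 0.81995117,  0.57225325, -0.01436327, -0.45979869],
       [-0.32269276,  0.48280293,  0.81410731,  0.13029663],
       [ 0.47281018, -0.66289332,  0.58053681, -1.56269694],
       [ 0.        ,  0.        ,  0.     
[... 288 characters left out ...]
, -0.48693142,  0.8733626 , -0.08001145],
       [-0.0178569 ,  0.87318127,  0.48706837, -1.32977945],
       [ 0.        ,  0.        ,  0.        ,  1.        ]])}
wrist {'vertical_fov': 64.75833250709604, 'cx': 275.35895574476365, 'cy': 208.97524298470697, 'D': array([-0.00722124,  0.        ,  0.        ,  0.        ,  0.        ]), 'tool_from_camera': array([[-8.52372308e-04, -9.62726080e-01, -2.70476928e-01,
        -6.91799288e-02],
       [-3.61293342e-05,  2.70477056e-01, -9.62726421e-01,
        -1.43004464e-01],
       [ 9.99999636e-01, -8.10829190e-04, -2.65329805e-04,
        -1.65619827e-05],
       [ 0.00000000e+00,  0.00000000e+00,  0.00000000e+00,
         1.00000000e+00]])}
```

View pics/scene0.png

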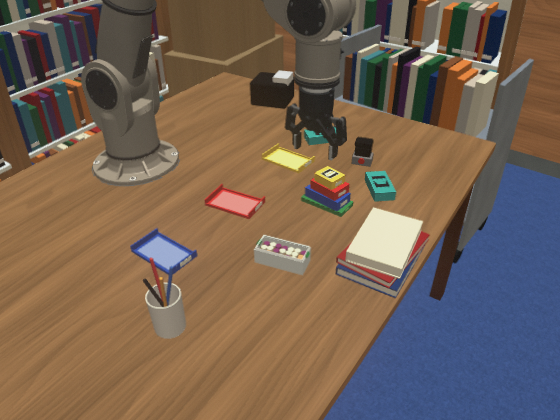

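View pics/side0.png

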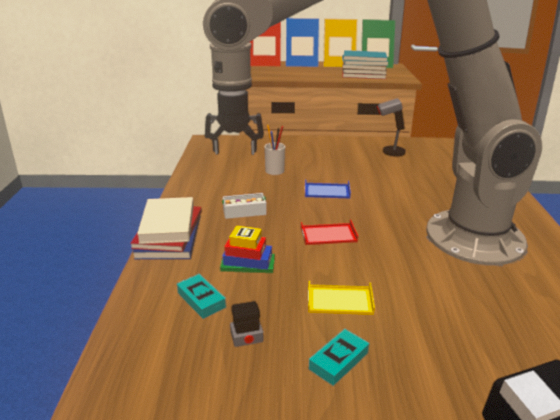

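View pics/wrist0.png

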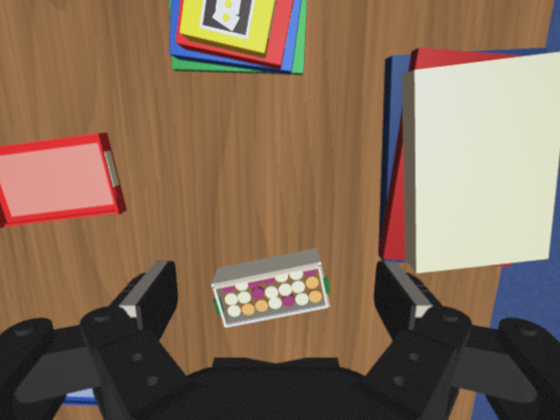

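The pile sits on the green lid beside the tub, at scene (328,190), side (247,250) and wrist (235,30). The tub is at scene (282,253). Things that could be mistaken for my targets:

- **Blue box:** blue in the pile at scene (327,197). The turquoise boxes at scene (380,185) and (315,135) are not meant.
- **Yellow box:** pile top at scene (329,177). The yellow tray is at (288,158).
- **Red box:** pile at scene (330,188). The red tray is at (235,202), and there is a red book at (385,270).

Next I'll measure.

```bash
cat > h.py <<'E'
from cell import robot,camera,calibration,job
import cv2,numpy as np
from scipy.spatial.transform import Rotation as R
def cam(n,st=None):
    c=calibration(n); f=210/np.tan(np.radians(c["vertical_fov"])/2)
    K=np.array([[f,0,c["cx"]],[0,f,c["cy"]],[0,0,1.]])
    if n=="wrist":
        T=np.eye(4);T[:3,:3]=R.from_quat(st["tool_rot"]).as_matrix();T[:3,3]=st["tcp_pos"]
        W=T@c["tool_from_camera"]
    else: W=np.linalg.inv(c["world_to_cam"])
    return K,c["D"],W
def snap(n,name):
    st=robot.get_state(); im=camera(n); cv2.imwrite(f"pics/{name}.png",cv2.cvtColor(im,cv2.COLOR_RGB2BGR))
    return im,cam(n,st),st
def ray(px,C):
    K,D,W=C
    u=cv2.undistortPoints(np.array(px,float).reshape(-1,1,2),K,D).reshape(-1,2)
    d=np.c_[u[:,0],-u[:,1],-np.ones(len(u))]@W[:3,:3].T
    return W[:3,3],d
def plane(px,C,z):
    o,d=ray(px,C); return o+d*((z-o[2])/d[:,2])[:,None]
def proj(P,C):
    K,D,W=C; p=(np.asarray(P,float)-W[:3,3])@W[:3,:3]
    q=p*[1,-1,-1]
    return cv2.projectPoints(q.reshape(-1,1,3),np.zeros(3),np.zeros(3),K,D)[0].reshape(-1,2)
HS={"yellow":((22,120,90),(34,255,255)),"green":((45,100,30),(80,255,255)),"blue":((105,120,40),(125,255,255)),"turq":((80,100,40),(97,255,255))}
def mask(im,c):
    h=cv2.cvtColor(im,cv2.COLOR_RGB2HSV)
    if c=="red": m=cv2.inRange(h,(0,140,80),(8,255,255))|cv2.inRange(h,(172,140,80),(180,255,255))
    else: m=cv2.inRange(h,*HS[c])
    return m
def blobs(m,amin=80):
    cs,_=cv2.findContours(m,cv2.RETR_EXTERNAL,cv2.CHAIN_APPROX_NONE)
    return sorted([c for c in cs if cv2.contourArea(c)>amin],key=cv2.contourArea,reverse=True)
def rect(px,C,z):
    P=plane(px,C,z)[:,:2]; (c,s,a)=cv2.minAreaRect((P*1000).astype(np.float32))
    if s[0]<s[1]: s=(s[1],s[0]); a+=90
    a=(a+90)%180-90
    return np.round(c,1),np.round(s,1),round(a,1)
E
python3 - <<'E'
from h import *
for n in ["scene","side","wrist"]:
    im=cv2.cvtColor(cv2.imread(f"pics/{n}0.png"),cv2.COLOR_BGR2RGB)
    C=cam(n,robot.get_state())
    for c in ["yellow","red","blue","green","turq"]:
        for b in blobs(mask(im,c))[:5]:
            m=cv2.moments(b); u=(m["m10"]/m["m00"],m["m01"]/m["m00"])
            if n!="wrist" and u[1]<110: continue
            print(n,c,np.round(u),cv2.contourArea(b),"z=0:",rect(b[:,0],C,0.0))
    if n=="side":
      cv2.imwrite("pics/c1.png",cv2.resize(cv2.cvtColor(im[150:370,160:390],cv2.COLOR_RGB2BGR),None,fx=3,fy=2.7,interpolation=cv2.INTER_CUBIC)[:600])
E
```

```text
scene yellow [287. 158.] 541.5 z=0: (array([400.8, 298.1]), array([139.9, 108.3]), 0.7)
scene yellow [329. 174.] 234.0 z=0: (array([563.6, 287.1]), array([76.8, 61.9]), -13.4)
scene red [233. 202.] 1070.0 z=0: (array([406.7,   8.9]), array([165.5, 114.3]), 7.6)
scene red [329. 189.] 296.5 z=0: (array([603.6, 208.3]), array([118.3, 101.7]), 21.0)
scene blue [476. 324.] 34974.5 z=0: (array([1145.7,  124.8]), array([1100.1,  368. ]), -90.0)
scene blue [161. 246.] 179.5 z=0: (array([ 394.2, -264.1]), array([139.6,  94.1]), -0.7)
scene green [328. 205.] 187.5 z=0: (array([637.9, 134.2]), array([146.7,  73.5]), 21.3)
scene turq [380. 185.] 593.5 z=0: (array([721.6, 315.7]), array([157. ,  73.7]), -50.5)
scene turq [315. 137.] 170.5 z=0: (array([399.1, 474.8]), array([107. ,  66.2]), -46.7)
side yellow [341. 299.] 1756.0 z=0: (array([410.8, 268.4]), array([152.7, 112.9]), -2.2)
side yellow [245. 236.] 472.0 z=0: (array([657. ,   5.9]), array([99.4, 83.8]), 78.2)
side red [329. 233.] 987.5 z=0: (array([418. , -20.3]), array([155.6, 120.7]), 7.0)
side red [245. 250.] 393.5 z=0: (array([653.4,
[... 1000 characters left out ...]
9)
wrist red [449.  57.] 1035.0 z=0: (array([871.3, 128.2]), array([103.4,  20.2]), 0.2)
wrist blue [533. 288.] 4140.0 z=0: (array([ 982.1, -113.5]), array([234.5,  87.4]), -76.8)
wrist blue [391. 115.] 1755.0 z=0: (array([795.9,  38.3]), array([184.2,  23. ]), 86.3)
wrist blue [236.  45.] 1377.5 z=0: (array([631.4, 154.3]), array([127.8,  69.9]), -7.4)
wrist blue [547.  35.] 561.0 z=0: (array([927.8, 151.5]), array([73.5, 47.1]), 12.7)
wrist blue [483. 409.] 407.5 z=0: (array([ 975.3, -325.7]), array([46.7, 38.1]), -89.5)
wrist green [203.  66.] 539.0 z=0: (array([611.1, 116.1]), array([91.5, 12.6]), -8.9)
wrist green [300.  42.] 519.0 z=0: (array([701.6, 146.4]), array([68.8, 12.3]), 82.0)
```

View pics/c1.png

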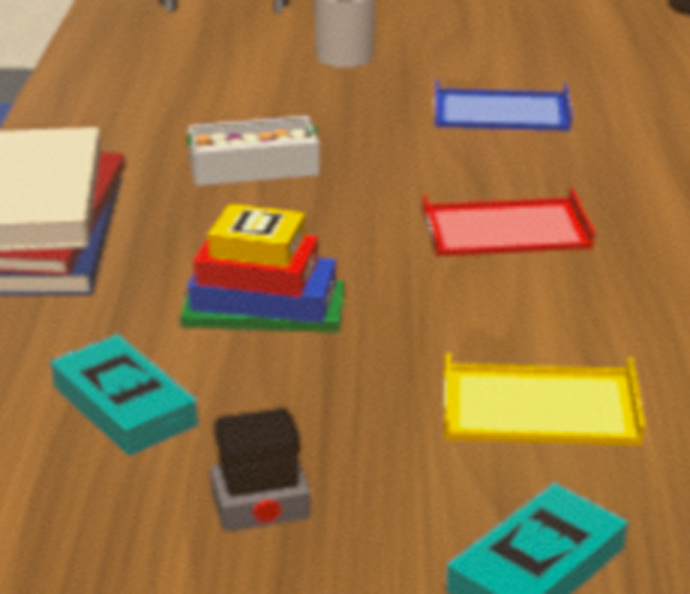

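The crop confirms it: yellow, red and blue boxes stacked on the green lid, with the turquoise boxes separate. I'll move over the pile for a close look.

Emit:
apply_moves([
  [-0.8, 0, -0.15, 0, 1],
  [-0.8, 0, -0.15, 0, 1],
  [-0.8, 0, -0.15, 0, 1],
  [-0.8, 0, -0.15, 0, 1],
  [-0.8, 0, -0.15, 0, 1],
  [-0.8, 0, -0.15, 0, 1],
  [-0.8, 0, -0.15, 0, 1],
  [-0.8, 0, -0.15, 0, 1],
])

```text
t: 0.95
tcp_pos: [0.6446, 0.1608, 0.231]
tool_rot: [0.5, -0.5, 0.5, -0.5]
force: [0.3, -0.7, 0.2]
grip_width: 0.085
```

```bash
python3 - <<'E'
from h import *
im,C,st=snap("wrist","w1"); print(st["t"],st["tcp_pos"],st["tool_rot"])
for c,z in [("yellow",.098),("red",.072),("blue",.044),("green",.014)]:
    for b in blobs(mask(im,c),400)[:3]:
        m=cv2.moments(b); print(c,np.round((m["m10"]/m["m00"],m["m01"]/m["m00"])),cv2.contourArea(b),rect(b[:,0],C,z))
E
```

```text
0.95 [0.64461688 0.16075351 0.23104769] [ 0.50015634 -0.50009373  0.49991069 -0.49983918]
yellow [269. 211.] 4482.5 (array([639.7, 149.9]), array([65.8, 55.7]), -12.8)
yellow [64. 59.] 2848.0 (array([476. , 270.8]), array([101.2,  71.1]), -2.2)
red [274. 190.] 1665.5 (array([641.2, 151.7]), array([89.9, 65.9]), -11.1)
red [ 66. 288.] 1525.0 (array([446.7,  68.6]), array([137.7,  56.1]), 33.6)
red [472. 221.] 1386.5 (array([852.8, 132.1]), array([129.8,  22.2]), 0.0)
blue [543. 191.] 1401.5 (array([881.7, 166.1]), array([109.1, 100.1]), -76.9)
blue [407. 238.] 899.0 (array([785.7, 101.6]), array([72.3, 22.2]), -87.2)
blue [219. 188.] 605.5 (array([586.1, 156.4]), array([64.2, 12.8]), 79.2)
```

View pics/w1.png

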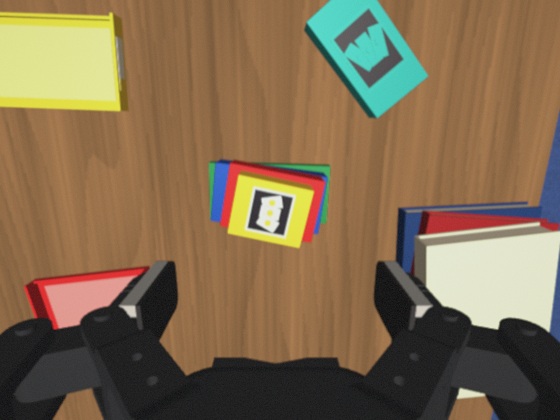

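The wrist view shows the yellow top at (269,211), measured 66x56 mm, which matches its known size. The box is at (640,150) mm with yaw −12.8°. I'll turn the jaws across it.

Emit:
apply_moves([
  [0.44, 0, -0.2, 0, 1],
  [0, 0, 0, -1, 1],
  [0, 0, 0, -1, 1],
  [0, 0, 0, -1, 1],
  [0, 0, 0, -1, 1],
  [0, 0, 0, -1, 1],
  [0, 0, 0, -1, 1],
  [0, 0, 0, -1, 1],
])

```text
t: 1.8
tcp_pos: [0.6398, 0.1479, 0.2311]
tool_rot: [0.628, -0.326, 0.326, -0.627]
force: [-0.3, -0.2, -0.2]
grip_width: 0.085
```

Emit:
apply_moves([
  [0, 0, 0, -1, 1],
  [0, 0.2, 0, -1, 1],
  [0, 0.2, 0, -1, 1],
  [0, 0.2, 0, -1, 1],
  [0, 0.2, 0, -1, 1],
  [0, 0.2, 0, -1, 1],
  [0, 0.2, 0, -1, 1],
  [0, 0.2, 0, -1, 1],
])

```text
t: 2.6
tcp_pos: [0.6399, 0.1479, 0.1959]
tool_rot: [0.701, -0.091, 0.091, -0.701]
force: [-0.1, -0.3, 0.1]
grip_width: 0.0851
```

```bash
cat > m.py <<'E'
from h import *
import sys
def yaws(st):
    M=R.from_quat(st["tool_rot"]).as_matrix(); return M
def rep(n,name,todo,amin=400):
    im,C,st=snap(n,name); M=yaws(st)
    print("t",round(st["t"],2),"tcp",np.round(st["tcp_pos"]*1000,1),"xyaw",round(np.degrees(np.arctan2(M[1,0],M[0,0])),1),"F",np.round(st["force"],1),"w",round(st["grip_width"]*1000,1),"down",np.round(M[:,1],3))
    for c,z in todo:
        for b in blobs(mask(im,c),amin)[:3]:
            m=cv2.moments(b); print(c,np.round((m["m10"]/m["m00"],m["m01"]/m["m00"])),cv2.contourArea(b),*rect(b[:,0],C,z))
    return im,C,st
def to(target,yaw=None):
    st=robot.get_state(); M=yaws(st)
    d=M.T@(np.array(target)/1000-st["tcp_pos"])/0.025
    print("units x,y,z:",np.round(d,2), "" if yaw is None else "roll units %.2f"%(-(((yaw-np.degrees(np.arctan2(M[1,0],M[0,0]))+90)%180)-90)/5))
E
python3 - <<'E'
from m import *
rep("wrist","w2",[("yellow",.098),("red",.072),("blue",.044),("green",.014)])
E
```

```text
t 2.6 tcp [639.9 147.9 195.9] xyaw -14.8 F [-0.1 -0.3  0.1] w 85.1 down [-0.    -0.001 -1.   ]
yellow [276. 207.] 5853.5 [638.7 149. ] [66.8 53.8] -12.3
red [66. 49.] 2648.5 [479.1  34.7] [80.3 70.5] -88.0
red [280. 167.] 1319.5 [640.3 150. ] [91.6 61.9] -11.1
blue [240. 335.] 2018.0 [772.3  64. ] [138.7  27.3] 86.3
blue [267. 136.] 1183.5 [589.1 153.4] [61.9 20.4] 86.2
blue [472. 407.] 974.5 [929.2 303.4] [56.  40.3] 74.9
green [259. 124.] 656.0 [589.7 147.6] [65.8 37.9] 88.7
```

View pics/w2.png

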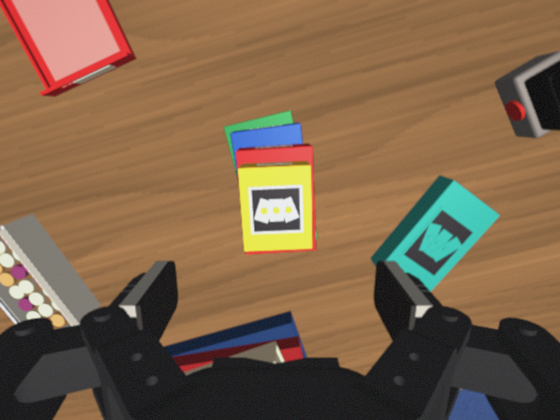

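Emit:
apply_moves([
  [-0.06, 0.6, 0.03, -0.48, 1],
  [0, 0.8, 0, 0, 1],
  [0, 0.8, 0, 0, 1],
  [0, 0.8, 0, 0, 1],
  [0, 0.8, 0, 0, 1],
  [0, 0.6, 0, 0, 1],
  [0, 0.4, 0, 0, 1],
  [0, 0, 0, 0, 1],
])

```text
t: 3.45
tcp_pos: [0.6381, 0.1496, 0.0751]
tool_rot: [0.703, -0.078, 0.077, -0.703]
force: [0.3, -0.5, -0.2]
grip_width: 0.0851
```

```bash
python3 - <<'E'
from m import *
rep("side","s3",[]); to([638.7,149,75],-12.4)
im=cv2.imread("pics/s3.png"); cv2.imwrite("pics/c3.png",cv2.resize(im[180:310,170:330],None,fx=4,fy=4,interpolation=cv2.INTER_CUBIC))
rep("wrist","w3",[("yellow",.098)])
E
```

```text
t 3.45 tcp [638.1 149.6  75.1] xyaw -12.6 F [ 0.3 -0.5 -0.2] w 85.1 down [-0.002 -0.001 -1.   ]
units x,y,z: [ 0.01  0.05 -0.03] roll units -0.05
t 3.5 tcp [638.6 149.9  76.1] xyaw -12.6 F [ 0.3  0.1 -0.1] w 85.6 down [-0.001 -0.    -1.   ]
yellow [272. 285.] 18659.0 [639.  149.3] [66.8 53.7] -12.4
```

View pics/c3.png

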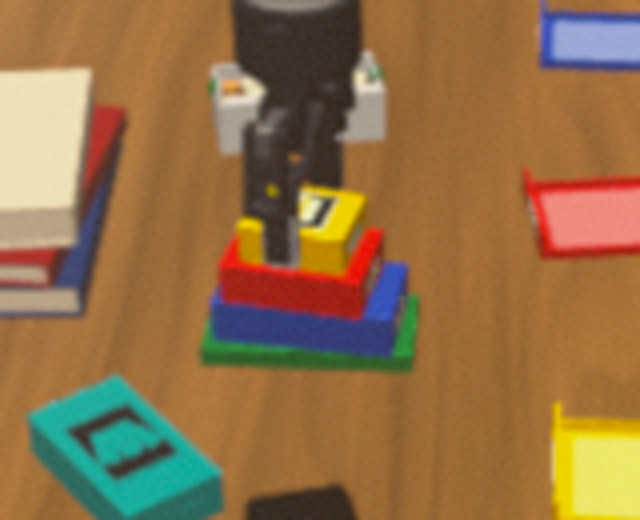

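View pics/w3.png

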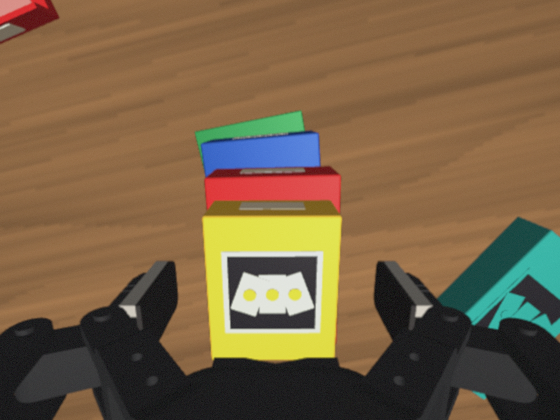

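The jaws straddle the yellow box (side view crop), with the tips above the red box. Closing, then lifting.

Emit:
apply_moves([
  [0, 0, 0, 0, 0],
  [0, 0, 0, 0, 0],
  [0, 0, 0, 0, 0],
  [0, 0, 0, 0, 0],
  [0, 0, 0, 0, 0],
  [0, 0, 0, 0, 0],
  [0, 0, 0, 0, 0],
  [0, 0, 0, 0, 0],
])

```text
t: 4.35
tcp_pos: [0.6393, 0.1502, 0.0775]
tool_rot: [-0.703, 0.077, -0.078, 0.703]
force: [-1.2, -0.4, 8.3]
grip_width: 0.0525
```

```bash
python3 - <<'E'
from m import *
rep("side","s4",[("yellow",0)]); 
im=cv2.imread("pics/s4.png"); cv2.imwrite("pics/c4.png",cv2.resize(im[180:310,170:330],None,fx=4,fy=4,interpolation=cv2.INTER_CUBIC))
E
```

```text
t 4.35 tcp [639.3 150.2  77.5] xyaw -12.6 F [-1.2 -0.4  8.3] w 52.5 down [ 0.001  0.    -1.   ]
yellow [340. 299.] 1752.0 [410.7 268.6] [152.7 113.2] -2.2
```

View pics/c4.png

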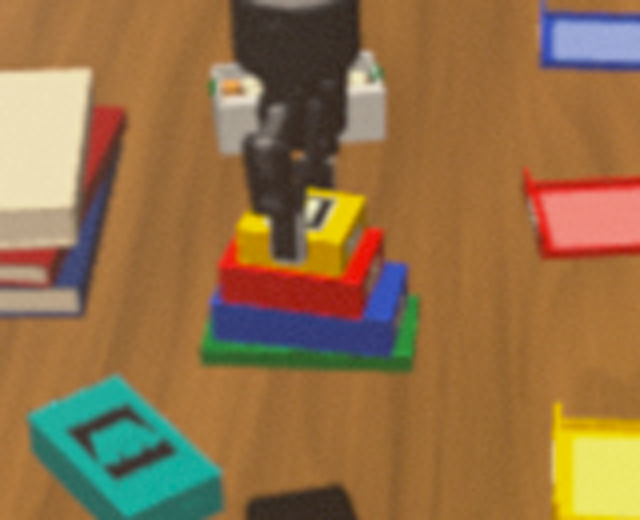

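Emit:
apply_moves([
  [0, -0.2, 0, 0, 0],
  [0, -0.4, 0, 0, 0],
  [0, -0.6, 0, 0, 0],
  [0, -0.8, 0, 0, 0],
  [0, -0.8, 0, 0, 0],
  [0, -0.8, 0, 0, 0],
  [0, -0.8, 0, 0, 0],
  [0, -0.4, 0, 0, 0],
])

```text
t: 5.2
tcp_pos: [0.6395, 0.1504, 0.1994]
tool_rot: [-0.702, 0.077, -0.079, 0.703]
force: [0.3, 0.2, -0.8]
grip_width: 0.053
```

Emit:
apply_moves([
  [-0.4, 0, 0.3, 0, 0],
  [-0.8, 0, 0.5, 0, 0],
  [-0.9, 0, 0.6, 0, 0],
  [-0.9, 0, 0.6, 0, 0],
  [-0.9, 0, 0.6, 0, 0],
  [-0.9, 0, 0.6, 0, 0],
  [-0.6, 0, 0.4, 0, 0],
  [-0.3, 0, 0.2, 0, 0],
])

```text
t: 6.0
tcp_pos: [0.5181, 0.2757, 0.1957]
tool_rot: [0.703, -0.077, 0.076, -0.703]
force: [-0.1, 0.2, -1.6]
grip_width: 0.0528
```

```bash
python3 - <<'E'
from m import *
rep("wrist","w5",[("yellow",.008)])
E
```

```text
t 6.0 tcp [518.1 275.7 195.7] xyaw -12.4 F [-0.1  0.2 -1.6] w 52.8 down [-0.001 -0.    -1.   ]
yellow [275. 284.] 18609.5 [631.6 251.3] [180.1 145.5] -12.3
yellow [256.  84.] 4665.0 [414.4 282.7] [149.5  94.2] -2.3
```

View pics/w5.png

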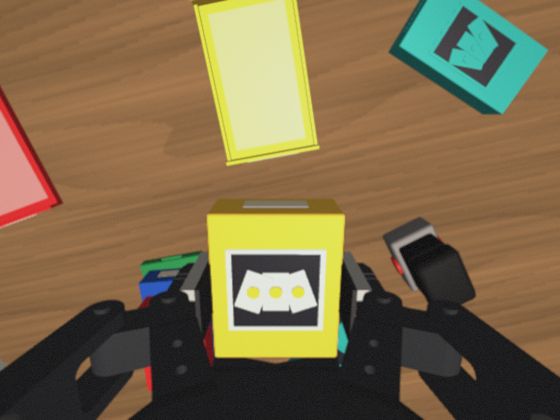

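```bash
cat > tray.py <<'E'
from m import *
def floor(im,C,col,z=.003):
    h=cv2.cvtColor(im,cv2.COLOR_RGB2HSV)
    hr={"yellow":(20,36),"red":(0,8),"blue":(105,128)}[col]
    m=cv2.inRange(h,(hr[0],60,120),(hr[1],165,255))
    if col=="red": m|=cv2.inRange(h,(172,60,120),(180,165,255))
    m=cv2.morphologyEx(m,cv2.MORPH_OPEN,np.ones((5,5)))
    for b in blobs(m,500)[:3]:
        mm=cv2.moments(b); print(col,"floor",np.round((mm["m10"]/mm["m00"],mm["m01"]/mm["m00"])),b[:,0].min(0),b[:,0].max(0),*rect(b[:,0],C,z))
E
python3 - <<'E'
from tray import *
st=robot.get_state()
im=cv2.cvtColor(cv2.imread("pics/w5.png"),cv2.COLOR_BGR2RGB)
h=cv2.cvtColor(im,cv2.COLOR_RGB2HSV); print(h[80,250],h[20,203],h[157,270])
floor(im,cam("wrist",st),"yellow")
for n in("scene","side"):
  for c in("yellow","red","blue"):
    im=cv2.cvtColor(cv2.imread(f"pics/{n}0.png"),cv2.COLOR_BGR2RGB); floor(im,cam(n),c)
C=cam("side"); print("cup base",plane([[275,172]],C,0),plane([[167,332]],cam("scene"),0))
E
```

```text
[ 31  63 229] [ 31 171 227] [ 29 109 218]
yellow floor [263.  77.] [207   0] [317 153] [417.2 287.9] [134.2  83.8] -2.2
red floor [234. 202.] [213 192] [255 214] [417.4  -0.9] [125.3  72.4] 7.7
blue floor [476. 324.] [325 164] [559 419] [1144.9  121.7] [1096.4  367.1] -89.9
blue floor [163. 252.] [136 234] [188 270] [ 399.4 -267.2] [131.6  90.1] -2.5
yellow floor [340. 300.] [314 290] [366 309] [413.3 280.4] [120.  66.] -2.1
red floor [328. 234.] [306 227] [350 241] [421.7  -4.8] [124.1  69.9] 5.9
blue floor [ 57. 284.] [  0 187] [161 419] [1208.7  181.4] [924.3 508.6] -89.8
cup base [[ 0.58396945 -0.41938733  0.        ]] [[ 0.59110592 -0.44326249  0.        ]]
```

```bash
python3 - <<'E'
from m import *
to([418,282,50],-2.2)
E
```

```text
units x,y,z: [-3.95  5.84 -0.63] roll units -2.05
```

Emit:
apply_moves([
  [-0.6, 0.4, -0.1, 0, 0],
  [-0.9, 0.8, -0.15, 0, 0],
  [-0.9, 0.9, -0.15, 0, 0],
  [-0.9, 0.9, -0.15, 0, 0],
  [-0.65, 0.9, -0.08, 0, 0],
  [0, 0.9, 0, -1, 0],
  [0, 0.7, 0, -1, 0],
  [0, 0.3, 0, 0, 0],
])

```text
t: 6.85
tcp_pos: [0.4201, 0.279, 0.0496]
tool_rot: [0.707, -0.016, 0.015, -0.706]
force: [1.0, -0.2, -0.8]
grip_width: 0.0526
```

```bash
python3 - <<'E'
from m import *
rep("side","s6",[]);to([418,282,10],-2.2)
im=cv2.imread("pics/s6.png"); cv2.imwrite("pics/c6.png",cv2.resize(im[210:350,260:420],None,fx=4,fy=4,interpolation=cv2.INTER_CUBIC))
E
```

```text
t 6.85 tcp [420.1 279.   49.6] xyaw -2.5 F [ 1.  -0.2 -0.8] w 52.6 down [-0.002 -0.001 -1.   ]
units x,y,z: [-0.09  1.57  0.12] roll units -0.11
```

View pics/c6.png

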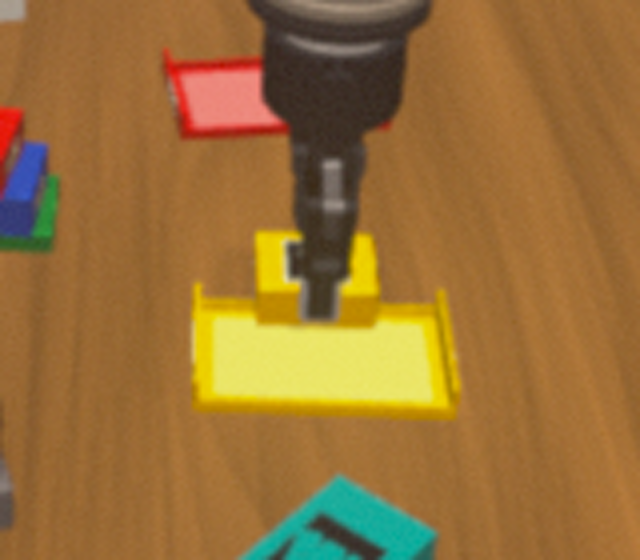

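Emit:
apply_moves([
  [-0.05, 0.4, 0.08, 0, 0],
  [0, 0.4, 0.05, 0, 0],
  [0, 0.4, 0, 0, 0],
  [0, 0.2, 0, 0, 0],
  [0, 0.1, 0, 0, 0],
  [0, 0.04, 0, 0, 0],
  [0, 0, 0, 0, 0],
  [0, 0, 0, 0, 0],
])

```text
t: 7.7
tcp_pos: [0.4196, 0.2835, 0.0131]
tool_rot: [-0.707, 0.016, -0.016, 0.707]
force: [-0.2, -0.4, -1.6]
grip_width: 0.0525
```

```bash
python3 - <<'E'
from m import *
rep("side","s7",[]);to([418,282,10],-2.2)
im=cv2.imread("pics/s7.png"); cv2.imwrite("pics/c7.png",cv2.resize(im[230:350,280:400],None,fx=5,fy=5,interpolation=cv2.INTER_CUBIC))
E
```

```text
t 7.7 tcp [419.6 283.5  13.1] xyaw -2.6 F [-0.2 -0.4 -1.6] w 52.5 down [ 0.  0. -1.]
units x,y,z: [-0.06  0.13 -0.06] roll units -0.08
```

View pics/c7.png

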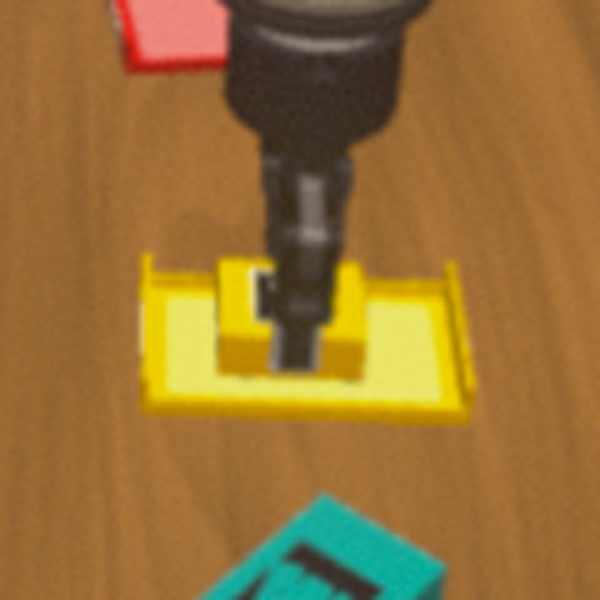

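Emit:
apply_moves([
  [0, 0.06, 0, 0, 0],
  [0, 0.04, 0, 0, 0],
  [0, 0.04, 0, 0, 0],
  [0, 0, 0, 0, 0],
  [0, 0, 0, 0, 0],
  [0, 0, 0, 0, 0],
  [0, 0, 0, 0, 0],
  [0, 0, 0, 0, 0],
])

```text
t: 8.55
tcp_pos: [0.4195, 0.2834, 0.0093]
tool_rot: [-0.707, 0.016, -0.016, 0.707]
force: [-0.3, 0.0, -0.7]
grip_width: 0.0528
```

Emit:
apply_moves([
  [0, 0.03, 0, 0, 0],
  [0, 0, 0, 0, 0],
  [0, 0, 0, 0, 0.7],
  [0, 0, 0, 0, 0.75],
  [0, 0, 0, 0, 0.8],
  [0, 0, 0, 0, 0.85],
  [0, 0, 0, 0, 0.85],
  [0, 0, 0, 0, 0.85],
])

```text
t: 9.35
tcp_pos: [0.4195, 0.2834, 0.0086]
tool_rot: [-0.707, 0.016, -0.016, 0.707]
force: [-0.3, 0.7, -0.7]
grip_width: 0.0725
```

Emit:
apply_moves([
  [0, -0.3, 0, 0, 1],
  [0, -0.5, 0, 0, 1],
  [0, -0.9, 0, 0, 1],
  [0, -0.9, 0, 0, 1],
  [0, -0.9, 0, 0, 1],
  [0, -0.9, 0, 0, 1],
  [0, -0.9, 0, 0, 1],
  [0, -0.9, 0, 0, 1],
])

```text
t: 10.15
tcp_pos: [0.4193, 0.2834, 0.1657]
tool_rot: [-0.707, 0.016, -0.016, 0.707]
force: [0.6, 0.4, -0.4]
grip_width: 0.0855
```

```bash
python3 - <<'E'
from m import *
rep("wrist","w8",[("yellow",.029)]); rep("side","s8",[])
im=cv2.imread("pics/s8.png"); cv2.imwrite("pics/c8.png",cv2.resize(im[230:350,280:400],None,fx=5,fy=5,interpolation=cv2.INTER_CUBIC))
E
```

```text
t 10.15 tcp [419.3 283.4 165.7] xyaw -2.6 F [ 0.6  0.4 -0.4] w 85.5 down [ 0.001  0.001 -1.   ]
yellow [274. 179.] 15032.5 [408.4 283.2] [136.  88.] -1.8
yellow [273. 263.] 441.5 [481.2 280.6] [87.5  5.8] 88.3
t 10.2 tcp [420.5 284.5 169. ] xyaw -2.6 F [1.7 1.2 5.3] w 85.3 down [ 0.004  0.003 -1.   ]
```

View pics/c8.png

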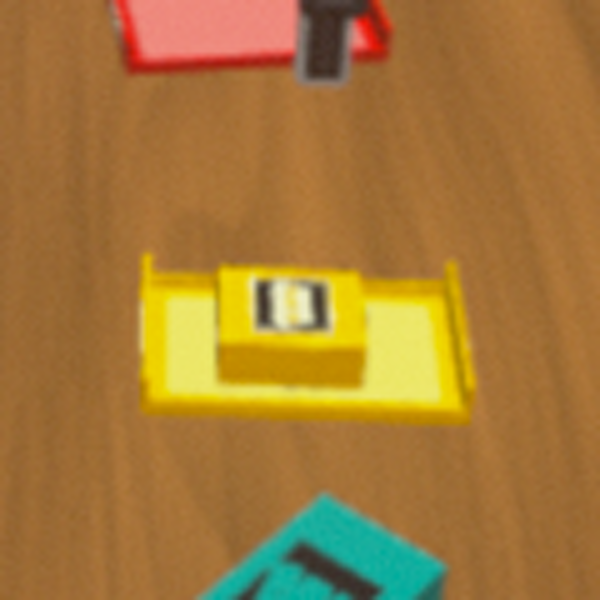

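View pics/w8.png

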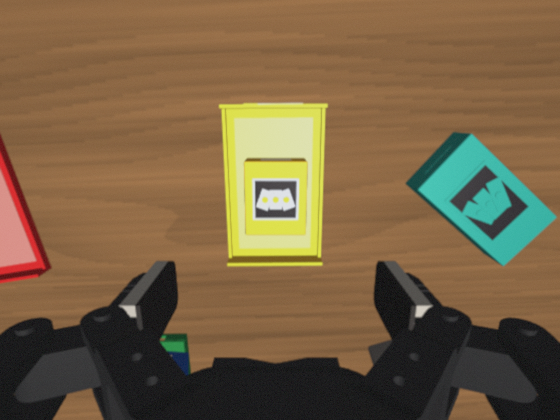

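The yellow box lies flat in its tray, at side crop (290,325). Red is next.

```bash
python3 - <<'E'
from m import *
to([640,150,180],-11.2)
E
```

```text
units x,y,z: [ 9.01 -0.48 -4.97] roll units 1.72
```

Emit:
apply_moves([
  [0.5, -0.1, -0.3, 0, 1],
  [0.9, -0.2, -0.5, 0, 1],
  [0.9, -0.2, -0.5, 0, 1],
  [0.9, 0, -0.5, 0, 1],
  [0.9, 0, -0.5, 0, 1],
  [0.9, 0, -0.5, 0, 1],
  [0.9, 0, -0.5, 0, 1],
  [0.9, 0, -0.5, 0, 1],
])

```text
t: 11.05
tcp_pos: [0.586, 0.179, 0.1756]
tool_rot: [0.707, -0.017, 0.016, -0.707]
force: [0.5, 0.7, 0.3]
grip_width: 0.0853
```

Emit:
apply_moves([
  [0.9, 0, -0.5, 0, 1],
  [0.8, 0, -0.4, 0, 1],
  [0.5, 0, -0.27, 0, 1],
  [0, 0, 0, 0.9, 1],
  [0, 0, 0, 0.82, 1],
  [0, 0, 0, 0, 1],
  [0, 0, 0, 0, 1],
  [0, 0, 0, 0, 1],
])

```text
t: 11.85
tcp_pos: [0.6385, 0.1491, 0.176]
tool_rot: [0.704, -0.068, 0.068, -0.704]
force: [-0.1, 0.2, -0.2]
grip_width: 0.0853
```

```bash
python3 - <<'E'
from m import *
rep("wrist","w9",[("red",.072),("blue",.044)])
E
```

```text
t 11.85 tcp [638.5 149.1 176. ] xyaw -11.1 F [-0.1  0.2 -0.2] w 85.3 down [-0. -0. -1.]
red [276. 207.] 8885.0 [640.  149.9] [91.6 62.3] -11.0
red [64. 41.] 2504.5 [489.5  37.3] [79.8 52.5] 89.8
blue [233. 345.] 2140.0 [776.7  74.1] [115.1  28.4] -88.0
blue [270. 139.] 1357.0 [590.5 153.1] [61.8 23.1] 85.9
```

View pics/w9.png

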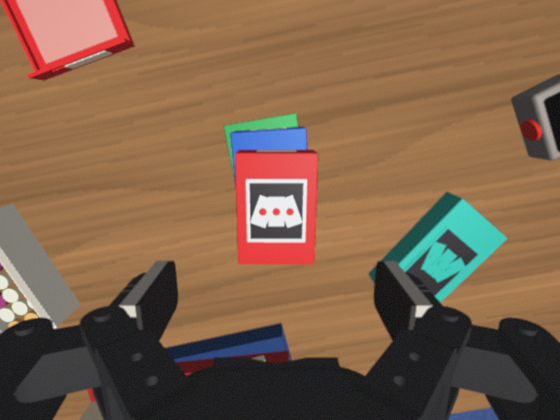

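Emit:
apply_moves([
  [0.05, 0.5, 0.04, 0, 1],
  [0, 0.9, 0, 0, 1],
  [0, 0.9, 0, 0, 1],
  [0, 0.9, 0, 0, 1],
  [0, 0.9, 0, 0, 1],
  [0, 0.6, 0, 0, 1],
  [0, 0.4, 0, 0, 1],
  [0, 0, 0, 0, 1],
])

```text
t: 12.7
tcp_pos: [0.6393, 0.1496, 0.0472]
tool_rot: [0.704, -0.07, 0.068, -0.704]
force: [0.2, 0.6, 0.3]
grip_width: 0.0854
```

```bash
python3 - <<'E'
from m import *
rep("wrist","w10",[("red",.072)]);to([640,149.9,47],-11)
E
```

```text
t 12.7 tcp [639.3 149.6  47.2] xyaw -11.2 F [0.2 0.6 0.3] w 85.4 down [-0.002 -0.    -1.   ]
red [275. 268.] 28002.5 [633.4 151.4] [83.5 61.8] -11.1
units x,y,z: [0.   0.05 0.  ] roll units -0.04
```

View pics/w10.png

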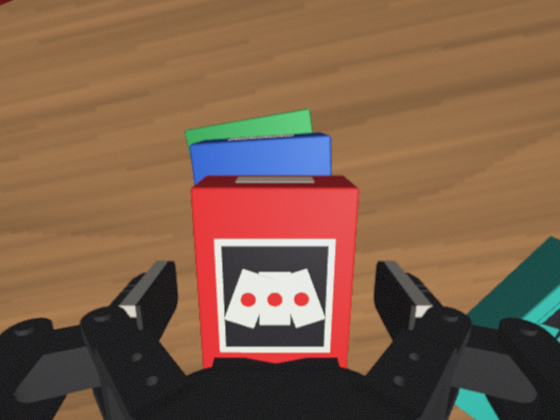

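The red box is centred between the fingers. Closing and lifting.

Emit:
apply_moves([
  [0, 0, 0, 0, 0],
  [0, 0, 0, 0, 0],
  [0, 0, 0, 0, 0],
  [0, 0, 0, 0, 0],
  [0, 0, 0, 0, 0],
  [0, 0, 0, 0, 0],
  [0, 0, 0, 0, 0],
  [0, 0, 0, 0, 0],
])

```text
t: 13.55
tcp_pos: [0.6407, 0.1501, 0.05]
tool_rot: [-0.703, 0.068, -0.07, 0.704]
force: [-2.1, -0.3, 7.2]
grip_width: 0.0607
```

Emit:
apply_moves([
  [0, -0.2, 0, 0, 0],
  [0, -0.4, 0, 0, 0],
  [0, -0.7, 0, 0, 0],
  [0, -0.8, 0, 0, 0],
  [0, -0.8, 0, 0, 0],
  [0, -0.8, 0, 0, 0],
  [0, -0.6, 0, 0, 0],
  [0, -0.3, 0, 0, 0],
])

```text
t: 14.35
tcp_pos: [0.6407, 0.15, 0.1661]
tool_rot: [-0.703, 0.068, -0.07, 0.704]
force: [0.7, -1.2, -0.3]
grip_width: 0.0603
```

```bash
python3 - <<'E'
from m import *
rep("wrist","w11",[("red",.072)]);rep("side","s11",[]);to([530,10,165],6.5)
E
```

```text
t 14.35 tcp [640.7 150.  166.1] xyaw -11.2 F [ 0.7 -1.2 -0.3] w 60.3 down [ 0.002  0.001 -1.   ]
red [275. 266.] 28038.5 [695.3 140.1] [170.1 122.2] -11.1
red [57. 40.] 2412.0 [499.5  38.5] [80.6 45.2] 78.5
red [124. 391.] 520.0 [776.6 -14.9] [50.9 19.5] -73.9
t 14.4 tcp [640.8 150.  166.3] xyaw -11.2 F [-0.2 -0.2  0.8] w 60.6 down [ 0.003  0.001 -1.   ]
units x,y,z: [-3.25 -0.01 -6.35] roll units -3.54
```

View pics/s11.png

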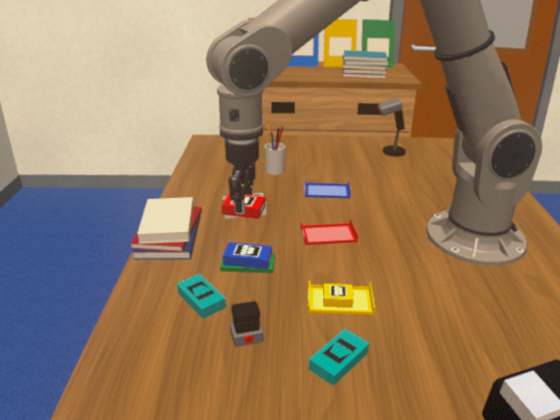

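Red is in the hand. Blue is still on the lid at side (247,255), and yellow is in its tray.

Emit:
apply_moves([
  [-0.3, 0, -0.5, 0, 0],
  [-0.5, 0, -0.9, 0, 0],
  [-0.5, 0, -0.95, 0, 0],
  [-0.5, 0, -0.95, 0, 0],
  [-0.5, 0, -0.95, 0, 0],
  [-0.5, 0, -0.95, 0, 0],
  [-0.3, 0, -0.75, 0, 0],
  [-0.15, 0, -0.4, 0, 0],
])

```text
t: 15.25
tcp_pos: [0.5276, 0.0078, 0.1628]
tool_rot: [0.704, -0.07, 0.069, -0.703]
force: [0.2, 0.2, -0.7]
grip_width: 0.061
```

Emit:
apply_moves([
  [0, 0, 0, -0.9, 0],
  [0, 0, 0, -0.9, 0],
  [0, 0, 0, -0.9, 0],
  [0, 0, 0, -0.84, 0],
  [0, 0, 0, 0, 0],
  [0, 0, 0, 0, 0],
  [0, 0, 0, 0, 0],
  [0, 0, 0, 0, 0],
])

```text
t: 16.05
tcp_pos: [0.5294, 0.0099, 0.1635]
tool_rot: [-0.706, -0.04, 0.04, 0.706]
force: [0.2, 0.3, -1.0]
grip_width: 0.0608
```

```bash
python3 - <<'E'
from tray import *
im,C,st=rep("wrist","w12",[("red",.008)]); floor(im,C,"red")
E
```

```text
t 16.05 tcp [529.4   9.9 163.5] xyaw 6.4 F [ 0.2  0.3 -1. ] w 60.8 down [-0.  0. -1.]
red [275. 266.] 28056.5 [615.9  20.5] [213.6 153.5] 6.6
red [276.  92.] 4518.0 [434.3   1.6] [124.7  94. ] 6.5
red floor [262.  24.] [232   0] [319  85] [403.3  -3.7] [71.4 65. ] -83.5
red floor [336. 205.] [314 186] [355 228] [538.   67.6] [41.4 38.8] 6.5
red floor [314. 127.] [274  81] [329 150] [459.   25.9] [58.7 48.8] 6.5
```

View pics/w12.png

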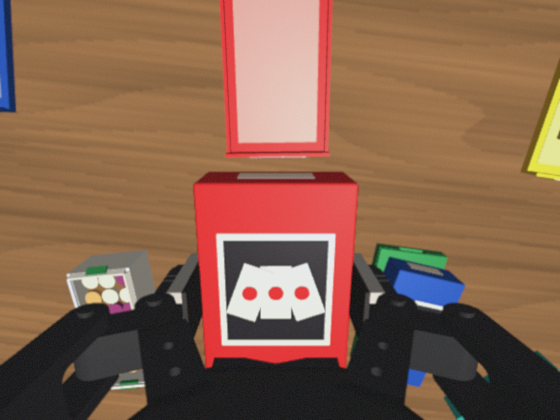

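```bash
python3 - <<'E'
from m import *
to([434,1.6,14],6.5)
E
```

```text
units x,y,z: [-3.83  5.98  0.1 ] roll units -0.01
```

Emit:
apply_moves([
  [-0.5, 0.2, 0.03, 0, 0],
  [-0.8, 0.4, 0.03, 0, 0],
  [-0.9, 0.6, 0.04, 0, 0],
  [-0.9, 0.8, 0, 0, 0],
  [-0.5, 0.8, 0, 0, 0],
  [-0.23, 0.8, 0, 0, 0],
  [0, 0.7, 0, 0, 0],
  [0, 0.4, 0, 0, 0],
])

```text
t: 16.9
tcp_pos: [0.4336, 0.0015, 0.0451]
tool_rot: [-0.706, -0.04, 0.04, 0.706]
force: [-0.3, 0.6, -0.7]
grip_width: 0.0603
```

```bash
python3 - <<'E'
from m import *
rep("side","s13",[]);to([434,1.6,14],6.5)
im=cv2.imread("pics/s13.png"); cv2.imwrite("pics/c13.png",cv2.resize(im[160:280,270:390],None,fx=5,fy=5,interpolation=cv2.INTER_CUBIC))
E
```

```text
t 16.9 tcp [433.6   1.5  45.1] xyaw 6.5 F [-0.3  0.6 -0.7] w 60.3 down [-0.001 -0.    -1.   ]
units x,y,z: [0.03 1.21 0.  ] roll units -0.00
```

View pics/c13.png

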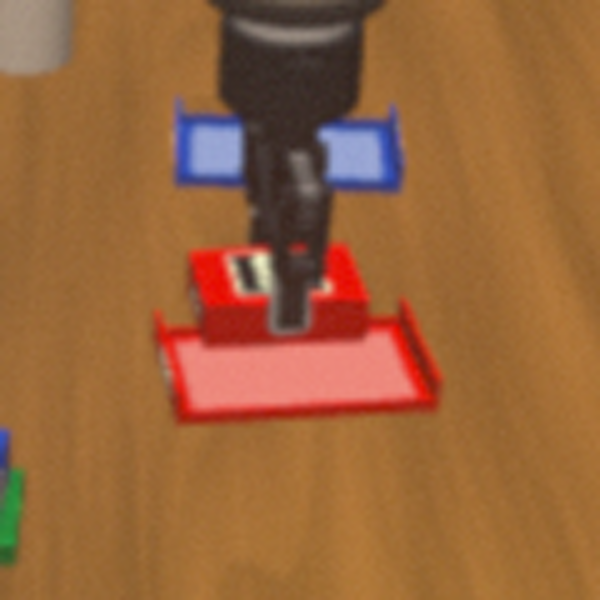

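Emit:
apply_moves([
  [0, 0.4, 0, 0, 0],
  [0, 0.4, 0, 0, 0],
  [0, 0.3, 0, 0, 0],
  [0, 0.14, 0, 0, 0],
  [0, 0.06, 0, 0, 0],
  [0, 0.04, 0, 0, 0],
  [0, 0, 0, 0, 0],
  [0, 0, 0, 0, 0],
])

```text
t: 17.75
tcp_pos: [0.4342, 0.0015, 0.0128]
tool_rot: [0.706, 0.04, -0.04, -0.706]
force: [-0.7, 0.1, -2.2]
grip_width: 0.0611
```

```bash
python3 - <<'E'
from m import *
rep("side","s14",[])
im=cv2.imread("pics/s14.png"); cv2.imwrite("pics/c14.png",cv2.resize(im[180:260,285:375],None,fx=7,fy=7,interpolation=cv2.INTER_CUBIC))
E
```

```text
t 17.75 tcp [434.2   1.5  12.8] xyaw 6.5 F [-0.7  0.1 -2.2] w 61.1 down [ 0.  0. -1.]
```

View pics/c14.png

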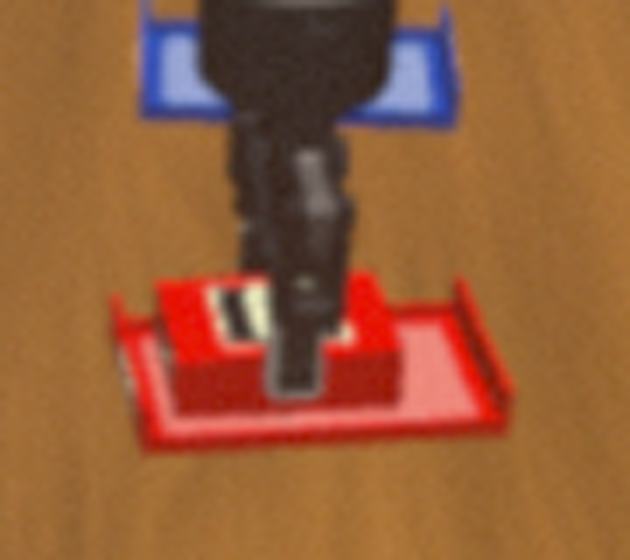

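Emit:
apply_moves([
  [0, 0.05, 0, 0, 0],
  [0, 0.05, 0, 0, 0],
  [0, 0.04, 0, 0, 0],
  [0, 0.03, 0, 0, 0],
  [0, 0, 0, 0, 0],
  [0, 0, 0, 0, 0.8],
  [0, 0, 0, 0, 0.9],
  [0, 0, 0, 0, 0.9],
])

```text
t: 18.6
tcp_pos: [0.434, 0.0015, 0.0082]
tool_rot: [-0.706, -0.04, 0.04, 0.706]
force: [-0.1, -0.5, 0.5]
grip_width: 0.0768
```

Emit:
apply_moves([
  [0, 0, 0, 0, 0.9],
  [0, -0.3, 0, 0, 1],
  [0, -0.6, 0, 0, 1],
  [0, -0.9, 0, 0, 1],
  [0, -0.9, 0, 0, 1],
  [0, -0.9, 0, 0, 1],
  [0, -0.9, 0, 0, 1],
  [0, -0.9, 0, 0, 1],
])

```text
t: 19.4
tcp_pos: [0.4338, 0.0016, 0.1448]
tool_rot: [-0.706, -0.04, 0.04, 0.706]
force: [0.2, -0.3, -0.4]
grip_width: 0.0852
```

```bash
python3 - <<'E'
from m import *
rep("wrist","w15",[]);rep("side","s15",[])
a=cv2.imread("pics/w15.png")
im=cv2.imread("pics/s15.png"); c=cv2.resize(im[180:260,285:375],None,fx=5,fy=5,interpolation=cv2.INTER_CUBIC)
cv2.imwrite("pics/c15.png",c); to([640,150,165],-7)
E
```

```text
t 19.4 tcp [433.8   1.6 144.8] xyaw 6.5 F [ 0.2 -0.3 -0.4] w 85.2 down [ 0.  0. -1.]
t 19.45 tcp [435.4   1.7 147.8] xyaw 6.5 F [ 2.7 -0.3  4.7] w 85.4 down [ 0.004  0.    -1.   ]
units x,y,z: [ 8.81 -0.71  4.97] roll units 2.70
```

View pics/c15.png

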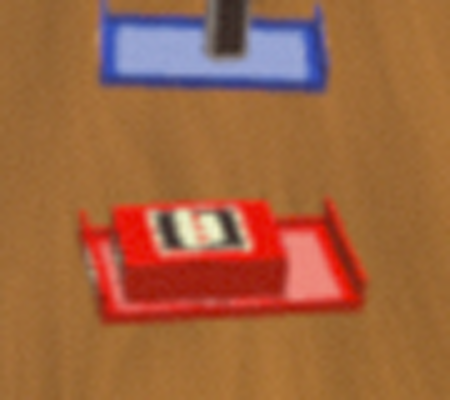

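View pics/w15.png

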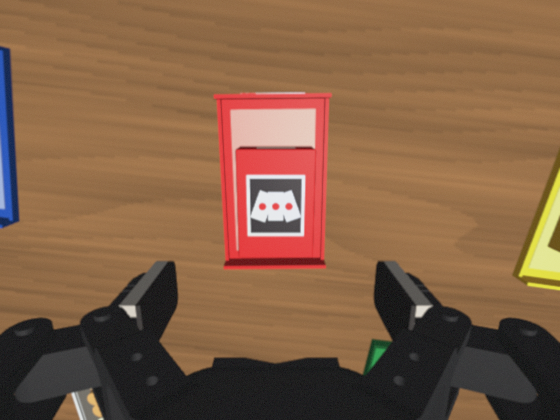

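Red is flat in its tray at wrist (275,205). Back to the pile for blue.

Emit:
apply_moves([
  [0.5, -0.2, 0.3, 0, 1],
  [0.9, -0.3, 0.5, 0, 1],
  [0.9, -0.2, 0.5, 0, 1],
  [0.9, 0, 0.5, 0, 1],
  [0.9, 0, 0.5, 0, 1],
  [0.9, 0, 0.5, 0, 1],
  [0.9, 0, 0.5, 0, 1],
  [0.9, 0, 0.5, 0, 1],
])

```text
t: 20.3
tcp_pos: [0.5931, 0.1165, 0.1601]
tool_rot: [-0.706, -0.04, 0.041, 0.706]
force: [-0.7, -0.5, -0.0]
grip_width: 0.0855
```

Emit:
apply_moves([
  [0.9, 0, 0.5, 0, 1],
  [0.7, 0, 0.4, 0, 1],
  [0.4, 0, 0.27, 0, 1],
  [0, 0, 0, 0.9, 1],
  [0, 0, 0, 0.9, 1],
  [0, 0, 0, 0.9, 1],
  [0, 0, 0, 0, 1],
  [0, 0, 0, 0, 1],
])

```text
t: 21.1
tcp_pos: [0.6384, 0.1501, 0.1605]
tool_rot: [0.706, -0.042, 0.042, -0.706]
force: [-0.0, 0.4, 0.1]
grip_width: 0.0851
```

```bash
python3 - <<'E'
from m import *
rep("wrist","w16",[("blue",.044),("green",.014)])
E
```

```text
t 21.1 tcp [638.4 150.1 160.5] xyaw -6.9 F [-0.   0.4  0.1] w 85.1 down [-0.001 -0.    -1.   ]
blue [271. 197.] 10066.5 [636.2 147.6] [113.4  61.1] -7.4
blue [225. 350.] 1947.5 [775.3  83. ] [97.3 29.7] -87.7
green [264. 126.] 847.0 [591.2 147.8] [65.8 41.2] 88.7
```

View pics/w16.png

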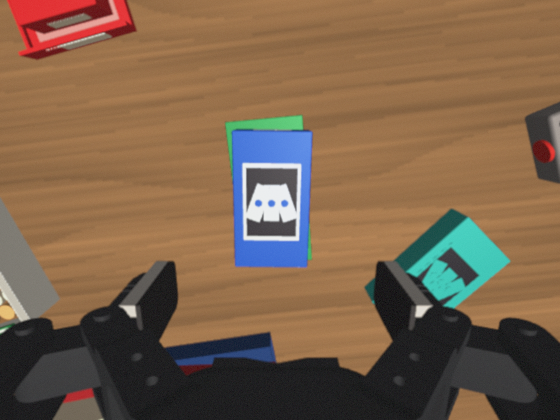

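Emit:
apply_moves([
  [-0.07, 0.5, -0.11, 0.1, 1],
  [0, 0.9, 0, 0, 1],
  [0, 0.9, 0, 0, 1],
  [0, 0.9, 0, 0, 1],
  [0, 0.9, 0, 0, 1],
  [0, 0.8, 0, 0, 1],
  [0, 0.5, 0, 0, 1],
  [0, 0.2, 0, 0, 1],
])

```text
t: 21.95
tcp_pos: [0.6356, 0.1469, 0.019]
tool_rot: [0.706, -0.047, 0.045, -0.705]
force: [-0.5, -0.1, 0.3]
grip_width: 0.0855
```

```bash
python3 - <<'E'
from m import *
rep("wrist","w17",[("blue",.044)]);to([636.2,147.6,19],-7.4)
E
```

```text
t 21.95 tcp [635.6 146.9  19. ] xyaw -7.5 F [-0.5 -0.1  0.3] w 85.5 down [-0.002 -0.    -1.   ]
blue [275. 216.] 16343.0 [624.8 149.3] [93.  61.2] -7.4
units x,y,z: [0.02 0.01 0.03] roll units -0.02
```

View pics/w17.png

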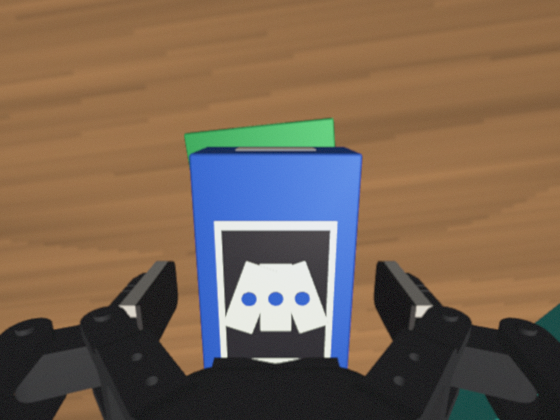

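Emit:
apply_moves([
  [0, 0, 0, 0, 0],
  [0, 0, 0, 0, 0],
  [0, 0, 0, 0, 0],
  [0, 0, 0, 0, 0],
  [0, 0, 0, 0, 0],
  [0, 0, 0, 0, 0],
  [0, 0, 0, 0, 0],
  [0, 0, 0, 0, 0],
])

```text
t: 22.8
tcp_pos: [0.6372, 0.1476, 0.0221]
tool_rot: [-0.705, 0.046, -0.047, 0.706]
force: [-1.8, -0.4, 7.4]
grip_width: 0.0608
```

Emit:
apply_moves([
  [0, -0.2, 0, 0, 0],
  [0, -0.4, 0, 0, 0],
  [0, -0.7, 0, 0, 0],
  [0, -0.8, 0, 0, 0],
  [0, -0.8, 0, 0, 0],
  [0, -0.8, 0, 0, 0],
  [0, -0.8, 0, 0, 0],
  [0, -0.5, 0, 0, 0],
])

```text
t: 23.6
tcp_pos: [0.6372, 0.1476, 0.1489]
tool_rot: [-0.705, 0.045, -0.047, 0.706]
force: [0.4, 0.5, -1.1]
grip_width: 0.0603
```

```bash
python3 - <<'E'
from m import *
rep("side","s18",[("green",.014)],40);to([525,-250,165],-2.2)
E
```

```text
t 23.6 tcp [637.2 147.6 148.9] xyaw -7.5 F [ 0.4  0.5 -1.1] w 60.3 down [ 0.003  0.001 -1.   ]
green [247. 262.] 887.0 [637.1 151.3] [131.4  80.3] -1.6
green [379.  33.] 551.0 [ -244.8 -3377.9] [2474.8  325.5] 79.0
units x,y,z: [ -2.39  -0.63 -16.36] roll units -1.06
```

View pics/s18.png

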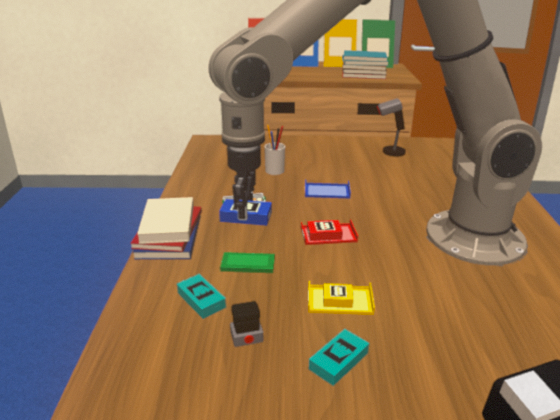

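Blue is in the hand and the lid lies clear at side (247,262). Carrying blue to its tray.

Emit:
apply_moves([
  [0, -0.3, -0.4, 0, 0],
  [-0.1, -0.3, -0.8, 0, 0],
  [-0.15, 0, -0.95, 0, 0],
  [-0.15, 0, -0.95, 0, 0],
  [-0.15, 0, -0.95, 0, 0],
  [-0.15, 0, -0.95, 0, 0],
  [-0.15, 0, -0.95, 0, 0],
  [-0.15, 0, -0.95, 0, 0],
])

```text
t: 24.45
tcp_pos: [0.5881, -0.0222, 0.1603]
tool_rot: [0.706, -0.047, 0.046, -0.705]
force: [-0.8, -0.5, -1.4]
grip_width: 0.0609
```

Emit:
apply_moves([
  [-0.15, 0, -0.95, 0, 0],
  [-0.15, 0, -0.95, 0, 0],
  [-0.15, 0, -0.95, 0, 0],
  [-0.15, 0, -0.95, 0, 0],
  [-0.15, 0, -0.95, 0, 0],
  [-0.15, 0, -0.95, 0, 0],
  [-0.15, 0, -0.95, 0, 0],
  [-0.15, 0, -0.95, 0, 0],
])

```text
t: 25.25
tcp_pos: [0.5333, -0.2064, 0.1603]
tool_rot: [-0.706, 0.047, -0.046, 0.706]
force: [0.4, 0.0, -1.5]
grip_width: 0.0608
```

Emit:
apply_moves([
  [-0.15, 0, -0.95, 0, 0],
  [-0.1, 0, -0.6, 0, 0],
  [0, 0, -0.3, 0, 0],
  [0, 0, 0, -1, 0],
  [0, 0, 0, 0, 0],
  [0, 0, 0, 0, 0],
  [0, 0, 0, 0, 0],
  [0, 0, 0, 0, 0],
])

```text
t: 26.05
tcp_pos: [0.5225, -0.2496, 0.1608]
tool_rot: [-0.707, 0.016, -0.016, 0.707]
force: [-0.3, -0.2, -1.3]
grip_width: 0.0603
```

```bash
python3 - <<'E'
from tray import *
im,C,st=rep("wrist","w19",[("blue",.008)]); floor(im,C,"blue")
E
```

```text
t 26.05 tcp [ 522.5 -249.6  160.8] xyaw -2.5 F [-0.3 -0.2 -1.3] w 60.3 down [-0.  0. -1.]
blue [269. 189.] 19558.5 [ 539.8 -249.6] [348.9 151. ] -2.4
blue floor [322. 189.] [274 151] [360 262] [ 540.1 -212. ] [108.5  77.7] -2.5
blue floor [290.  98.] [254  37] [299 142] [ 433.8 -244.5] [85.2 39.1] -2.5
```

View pics/w19.png

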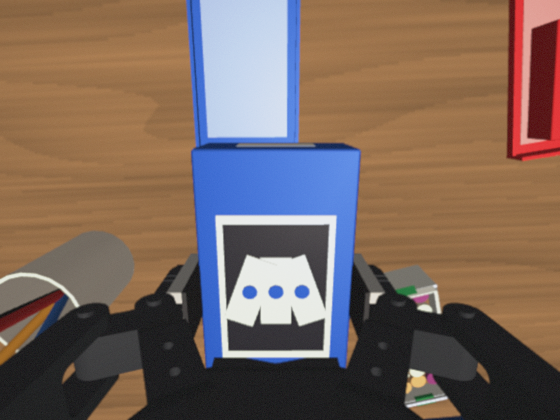

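```bash
python3 - <<'E'
from tray import *
C=cam("wrist",robot.get_state())
print(np.round(plane([[191,20],[195,120],[299,20],[298,120]],C,.008)*1000,1))
print(np.round(plane([[200,20],[206,136],[289,20],[288,136]],C,.003)*1000,1))
for n in("scene","side"):
    im=cv2.cvtColor(cv2.imread(f"pics/{n}0.png"),cv2.COLOR_BGR2RGB); h=cv2.cvtColor(im,cv2.COLOR_RGB2HSV)
    m=cv2.inRange(h,(105,60,60),(128,255,255))
    m[:160]=0; m[:,:110]=0; m[:,400:]=0
    for b in blobs(m,150): print(n,b[:,0].min(0),b[:,0].max(0),*rect(b[:,0],cam(n),.008))
E
```

```text
[[ 376.8 -310.4    8. ]
 [ 454.3 -315.5    8. ]
 [ 380.7 -223.9    8. ]
 [ 458.2 -226.6    8. ]]
[[ 375.8 -304.1    3. ]
 [ 468.4 -308.4    3. ]
 [ 379.1 -231.6    3. ]
 [ 471.6 -235.5    3. ]]
scene [324 304] [399 419] [1019.1 -267.6] [325.4 112.2] -89.9
scene [131 229] [196 301] [ 436.4 -279.8] [254.8 131.9] -19.6
scene [305 185] [349 210] [617.7 174.5] [139.2  93.5] -7.5
side [110 188] [162 293] [962.9 -19.3] [576.  170.4] -71.4
side [305 183] [349 197] [ 407.4 -268.2] [148.5 102.8] 0.3
side [223 246] [271 268] [643.3 117. ] [122.  100.9] -3.2
```

```bash
python3 - <<'E'
from m import *
to([401,-268.5,45],-2.6)
E
```

```text
units x,y,z: [-4.82  4.63 -0.97] roll units 0.02
```

Emit:
apply_moves([
  [-0.5, 0.1, -0.1, 0, 0],
  [-0.9, 0.3, -0.2, 0, 0],
  [-0.95, 0.5, -0.2, 0, 0],
  [-0.95, 0.8, -0.2, 0, 0],
  [-0.9, 0.9, -0.2, 0, 0],
  [-0.62, 0.9, -0.07, 0, 0],
  [0, 0.8, 0, 0, 0],
  [0, 0.33, 0, 0, 0],
])

```text
t: 26.9
tcp_pos: [0.3992, -0.2687, 0.0437]
tool_rot: [-0.707, 0.016, -0.015, 0.707]
force: [1.6, 0.4, -2.3]
grip_width: 0.0607
```

```bash
python3 - <<'E'
from m import *
rep("side","s20",[]);to([401,-268.5,13],-2.6)
im=cv2.imread("pics/s20.png"); cv2.imwrite("pics/c20.png",cv2.resize(im[130:230,280:380],None,fx=6,fy=6,interpolation=cv2.INTER_CUBIC))
rep("scene","sc20",[])
im=cv2.imread("pics/sc20.png"); cv2.imwrite("pics/d20.png",cv2.resize(im[190:310,100:240],None,fx=5,fy=5,interpolation=cv2.INTER_CUBIC))
E
```

```text
t 26.9 tcp [ 399.2 -268.7   43.7] xyaw -2.6 F [ 1.6  0.4 -2.3] w 60.7 down [-0.002  0.001 -1.   ]
units x,y,z: [0.06 1.21 0.  ] roll units 0.01
t 26.95 tcp [ 399.6 -268.5   43.4] xyaw -2.5 F [ 0.   1.3 -2.2] w 60.5 down [-0.002  0.001 -1.   ]
```

View pics/c20.png

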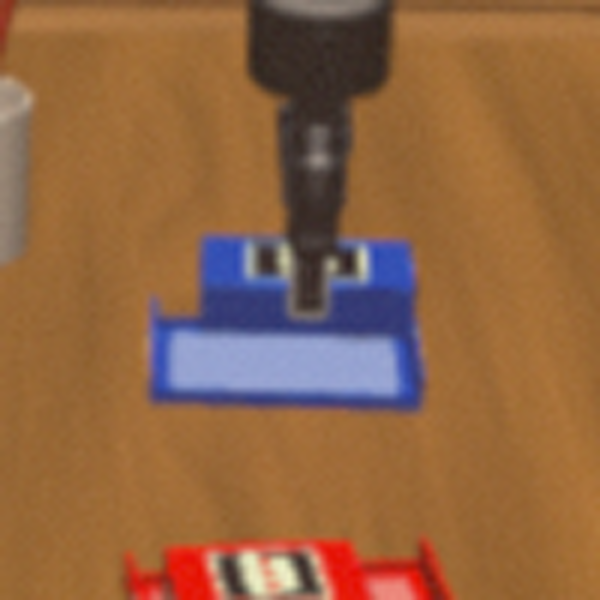

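View pics/d20.png

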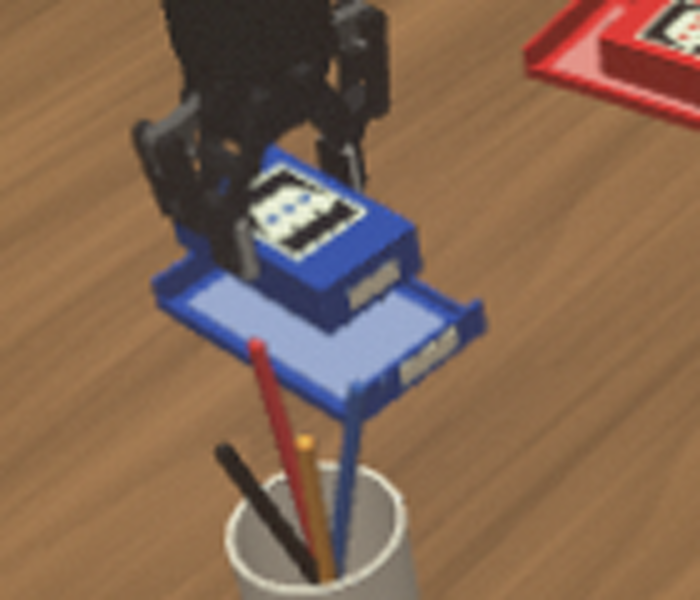

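```bash
python3 - <<'E'
from m import *
C=cam("side")
f=lambda p,z: print(np.round(plane(np.array(p)/6.+[280,130],C,z)*1000,1))
print("box bottom front (z38)"); f([[202,320],[413,331]],.038)
print("box top front"); f([[202,283],[413,288]],.068)
print("tray outer near bottom z0"); f([[152,402],[420,409]],0)
print("tray outer near rim z8"); f([[152,387],[421,393]],0.008)
print("floor near corners"); f([[167,388],[403,396]],0.003)
P=np.array([[474,-235,3],[474,-301,3],[470,-235,3],[407+70,-265,3],[327,-231,3]])/1000
C=cam("scene"); g=lambda p,z: print(np.round(plane(np.array(p)/5.+[100,190],C,z)*1000,1))
print("scene: near end wall outer bottom"); g([[484,328]],0); g([[350,420]],0); print("top"); g([[484,303],[350,395]],.02)
print("box bottom front"); g([[330,333],[418,270]],.038)
E
```

```text
box bottom front (z38)
[[ 453.8 -252.9   38. ]
 [ 340.9 -242.6   38. ]]
box top front
[[ 455.5 -236.1   68. ]
 [ 344.  -233.2   68. ]]
tray outer near bottom z0
[[ 480.3 -229.5    0. ]
 [ 336.3 -225.1    0. ]]
tray outer near rim z8
[[ 480.5 -231.6    8. ]
 [ 336.  -228.4    8. ]]
floor near corners
[[ 472.  -240.3    3. ]
 [ 344.7 -234.2    3. ]]
scene: near end wall outer bottom
[[ 480.2 -228.2    0. ]]
[[ 471.5 -313.7    0. ]]
top
[[ 484.7 -229.9   20. ]
 [ 476.7 -314.7   20. ]]
box bottom front
[[ 454.1 -301.7   38. ]
 [ 456.9 -244.2   38. ]]
```

Emit:
apply_moves([
  [0.15, 0.2, 0, 0, 0],
  [0.11, 0.3, 0, 0, 0],
  [0, 0.3, 0, 0, 0],
  [0, 0.2, 0, 0, 0],
  [0, 0.12, 0, 0, 0],
  [0, 0.08, 0, 0, 0],
  [0, 0, 0, 0, 0],
  [0, 0, 0, 0, 0],
])

```text
t: 27.8
tcp_pos: [0.4075, -0.2692, 0.0152]
tool_rot: [0.707, -0.015, 0.015, -0.707]
force: [-0.7, 0.3, -0.9]
grip_width: 0.061
```

```bash
python3 - <<'E'
from m import *
rep("side","s21",[])
im=cv2.imread("pics/s21.png"); cv2.imwrite("pics/c21.png",cv2.resize(im[150:210,290:370],None,fx=8,fy=8,interpolation=cv2.INTER_CUBIC))
E
```

```text
t 27.8 tcp [ 407.5 -269.2   15.2] xyaw -2.5 F [-0.7  0.3 -0.9] w 61.0 down [ 0. -0. -1.]
```

View pics/c21.png

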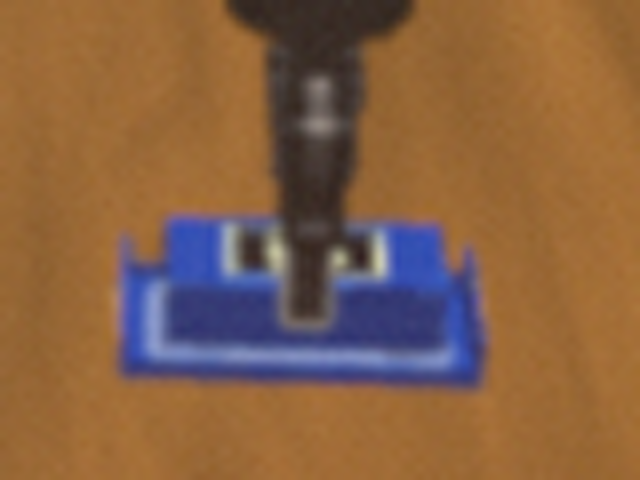

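Emit:
apply_moves([
  [0, 0.08, 0, 0, 0],
  [0, 0.06, 0, 0, 0],
  [0, 0.06, 0, 0, 0],
  [0, 0.05, 0, 0, 0],
  [0, 0.02, 0, 0, 0],
  [0, 0, 0, 0, 0],
  [0, 0, 0, 0, 0],
  [0, 0, 0, 0, 0],
])

```text
t: 28.65
tcp_pos: [0.4075, -0.2693, 0.0108]
tool_rot: [0.707, -0.015, 0.016, -0.707]
force: [-19.5, 11.8, 75.9]
grip_width: 0.0606
```

The box is already on the floor, with 76 N of force. I'll back off by about 2 mm before releasing.

Emit:
apply_moves([
  [0, -0.06, 0, 0, 0],
  [0, -0.03, 0, 0, 0],
  [0, 0, 0, 0, 0],
  [0, 0, 0, 0, 0],
  [0, 0, 0, 0, 0],
  [0, 0, 0, 0, 0],
  [0, 0, 0, 0, 0],
  [0, 0, 0, 0, 0],
])

```text
t: 29.45
tcp_pos: [0.4076, -0.2693, 0.011]
tool_rot: [0.707, -0.015, 0.016, -0.707]
force: [-4.1, 2.0, 16.9]
grip_width: 0.0609
```

Emit:
apply_moves([
  [0, -0.02, 0, 0, 0],
  [0, 0, 0, 0, 0],
  [0, 0, 0, 0, 0.8],
  [0, 0, 0, 0, 0.9],
  [0, 0, 0, 0, 0.9],
  [0, 0, 0, 0, 0.9],
  [0, 0, 0, 0, 0.9],
  [0, 0, 0, 0, 0.9],
])

```text
t: 30.25
tcp_pos: [0.4074, -0.2692, 0.011]
tool_rot: [-0.707, 0.015, -0.015, 0.707]
force: [0.6, 0.5, 0.6]
grip_width: 0.0767
```

Emit:
apply_moves([
  [0, -0.3, 0, 0, 1],
  [0, -0.6, 0, 0, 1],
  [0, -0.9, 0, 0, 1],
  [0, -0.9, 0, 0, 1],
  [0, -0.9, 0, 0, 1],
  [0, -0.9, 0, 0, 1],
  [0, -0.9, 0, 0, 1],
  [0, -0.6, 0, 0, 1],
])

```text
t: 31.05
tcp_pos: [0.4078, -0.2693, 0.1632]
tool_rot: [0.707, -0.015, 0.016, -0.707]
force: [-0.3, -0.5, -0.6]
grip_width: 0.0852
```

```bash
python3 - <<'E'
from m import *
rep("wrist","w22",[]);rep("side","s22",[])
im=cv2.imread("pics/s22.png"); cv2.imwrite("pics/c22.png",cv2.resize(im[150:210,290:370],None,fx=6,fy=6,interpolation=cv2.INTER_CUBIC))
to([635,130,165],-2)
E
```

```text
t 31.05 tcp [ 407.8 -269.3  163.2] xyaw -2.5 F [-0.3 -0.5 -0.6] w 85.2 down [ 0.002 -0.001 -1.   ]
t 31.1 tcp [ 408.5 -269.7  164.9] xyaw -2.5 F [ 0.8 -1.   2.8] w 85.1 down [ 0.003 -0.002 -1.   ]
units x,y,z: [ 8.36 -0.06 16.37] roll units -0.10
```

View pics/c22.png

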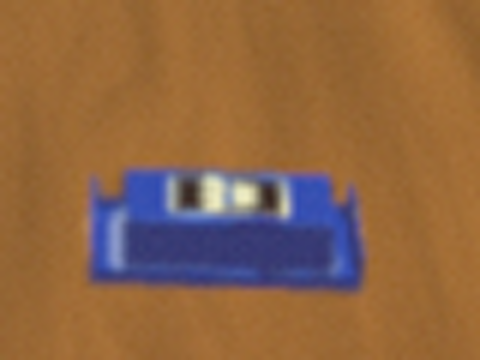

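View pics/w22.png

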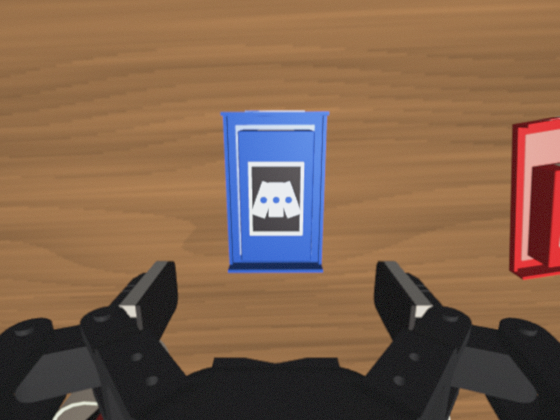

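Blue lies inside its tray with all walls clear, at wrist (276,200). Next are the lid and tub poses.

```bash
python3 - <<'E'
from m import *
st={"tcp_pos":np.array([.6746,0,.2306]),"tool_rot":np.array([.5,-.5,.5,-.5])}
C=cam("wrist",st)
print(np.round(plane([[213,279],[319,251],[328,307],[224,326]],C,.046)*1000,1))
to([655,-30,165],5)
E
```

```text
[[ 607.2 -102.9   46. ]
 [ 721.7  -69.7   46. ]
 [ 734.3 -137.3   46. ]
 [ 616.7 -162.1   46. ]]
units x,y,z: [ 9.44 -0.05 10.01] roll units -1.50
```

```bash
python3 - <<'E'
from m import *
to([668,-125,165],8)
E
```

```text
units x,y,z: [10.12 -0.04  6.24] roll units -2.10
```

Emit:
apply_moves([
  [0.5, 0, 0.3, 0, 1],
  [0.9, 0, 0.56, 0, 1],
  [0.9, 0, 0.56, 0, 1],
  [0.9, 0, 0.56, 0, 1],
  [0.9, 0, 0.56, 0, 1],
  [0.9, 0, 0.56, 0, 1],
  [0.9, 0, 0.56, 0, 1],
  [0.9, 0, 0.56, 0, 1],
])

```text
t: 31.95
tcp_pos: [0.583, -0.1696, 0.16]
tool_rot: [-0.707, 0.016, -0.015, 0.707]
force: [-0.1, -0.2, -0.3]
grip_width: 0.0854
```

Emit:
apply_moves([
  [0.9, 0, 0.56, 0, 1],
  [0.9, 0, 0.56, 0, 1],
  [0.9, 0, 0.5, 0, 1],
  [0.6, 0, 0.4, 0, 1],
  [0, 0, 0, -0.8, 1],
  [0, 0, 0, -0.8, 1],
  [0, 0, 0, -0.5, 1],
  [0, 0, 0, 0, 1],
])

```text
t: 32.75
tcp_pos: [0.6665, -0.1234, 0.1598]
tool_rot: [-0.705, -0.049, 0.05, 0.706]
force: [0.7, 0.2, -0.2]
grip_width: 0.0854
```

```bash
python3 - <<'E'
from m import *
rep("wrist","w23",[])
E
```

```text
t 32.75 tcp [ 666.5 -123.4  159.8] xyaw 8.1 F [ 0.7  0.2 -0.2] w 85.4 down [-0.002  0.001 -1.   ]
```

View pics/w23.png

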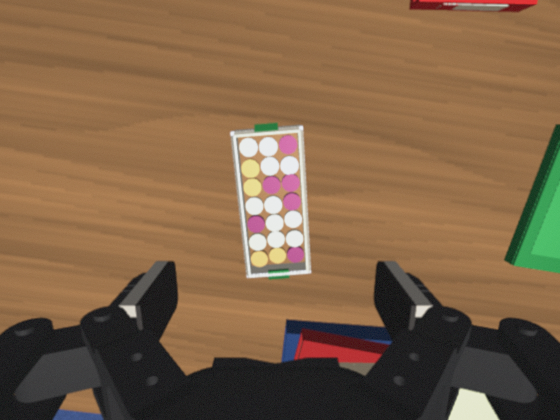

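```bash
cat > tub.py <<'E'
from m import *
def tub(im,C,roi,z=.046):
    h=cv2.cvtColor(im,cv2.COLOR_RGB2HSV)
    m=cv2.inRange(h,(0,0,150),(180,70,255)); k=np.zeros_like(m); x0,y0,x1,y1=roi; k[y0:y1,x0:x1]=m[y0:y1,x0:x1]
    k=cv2.morphologyEx(k,cv2.MORPH_CLOSE,np.ones((25,25)))
    b=blobs(k,1000)[0]; hull=cv2.convexHull(b)[:,0]
    print("tub px",hull.min(0),hull.max(0),*rect(hull,C,z))
    g=cv2.inRange(h,(45,100,30),(80,255,255)); 
    for q in blobs(g[y0:y1,x0:x1].copy(),30):
        c=q[:,0].mean(0)+[x0,y0]; print("catch",np.round(c),np.round(plane([c],C,.04)*1000,1))
E
python3 - <<'E'
from tub import *
im=cv2.cvtColor(cv2.imread("pics/w23.png"),cv2.COLOR_BGR2RGB)
tub(im,cam("wrist",robot.get_state()),(200,100,340,295))
E
```

```text
tub px [230 125] [311 277] [ 668.1 -124.6] [123.9  55.7] 12.6
catch [266. 127.] [[ 607.4 -138.5   40. ]]
```

```bash
python3 - <<'E'
from m import *
to([637,148,160],-2)
E
```

```text
units x,y,z: [3.300e-01 1.000e-02 1.092e+01] roll units 1.99
```

Emit:
apply_moves([
  [0, 0, 0.4, 0, 1],
  [0.03, 0, 0.8, 0, 1],
  [0.03, 0, 0.95, 0, 1],
  [0.03, 0, 0.95, 0, 1],
  [0.03, 0, 0.95, 0, 1],
  [0.03, 0, 0.95, 0, 1],
  [0.03, 0, 0.95, 0, 1],
  [0.03, 0, 0.95, 0, 1],
])

```text
t: 33.6
tcp_pos: [0.6472, 0.0493, 0.161]
tool_rot: [-0.705, -0.049, 0.049, 0.706]
force: [-1.3, 0.3, 0.1]
grip_width: 0.0851
```

Emit:
apply_moves([
  [0.03, 0, 0.95, 0, 1],
  [0.03, 0, 0.95, 0, 1],
  [0.03, 0, 0.95, 0, 1],
  [0.03, 0, 0.77, 0, 1],
  [0.03, 0, 0.4, 0, 1],
  [0, 0, 0, 0.8, 1],
  [0, 0, 0, 0.8, 1],
  [0, 0, 0, 0.4, 1],
])

```text
t: 34.4
tcp_pos: [0.6373, 0.1473, 0.1609]
tool_rot: [0.707, -0.014, 0.014, -0.707]
force: [0.8, 0.4, -1.5]
grip_width: 0.0857
```

```bash
python3 - <<'E'
from m import *
im,C,st=rep("wrist","w24",[("green",.014)])
E
```

```text
t 34.4 tcp [637.3 147.3 160.9] xyaw -2.2 F [ 0.8  0.4 -1.5] w 85.7 down [-0. -0. -1.]
green [274. 189.] 10358.5 [636.6 146.4] [132.2  65.8] -1.6
```

View pics/w24.png

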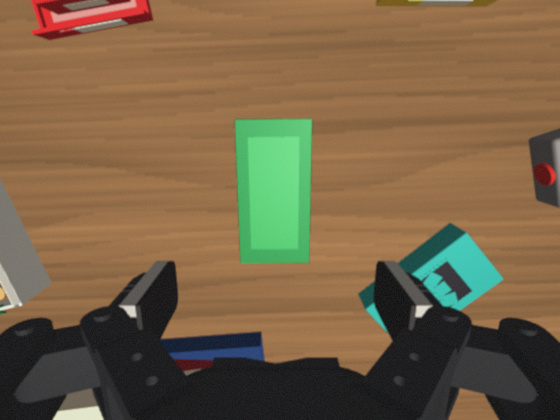

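Emit:
apply_moves([
  [-0.03, 0.5, -0.04, -0.12, 1],
  [0, 0.9, 0, 0, 1],
  [0, 0.9, 0, 0, 1],
  [0, 0.9, 0, 0, 1],
  [0, 0.9, 0, 0, 1],
  [0, 0.9, 0, 0, 1],
  [0, 0.7, 0, 0, 1],
  [0, 0.3, 0, 0, 1],
])

```text
t: 35.25
tcp_pos: [0.6355, 0.1459, 0.0087]
tool_rot: [0.707, -0.009, 0.007, -0.707]
force: [-0.2, 0.7, 0.6]
grip_width: 0.0854
```

Emit:
apply_moves([
  [0, 0.1, 0, 0, 1],
  [0, 0.1, 0, 0, 1],
  [0, 0.04, 0, 0, 1],
  [0, 0, 0, 0, 1],
  [0, 0, 0, 0, 1],
  [0, 0, 0, 0, 1],
  [0, 0, 0, 0, 1],
  [0, 0, 0, 0, 1],
])

```text
t: 36.05
tcp_pos: [0.6367, 0.1463, 0.0052]
tool_rot: [-0.707, 0.009, -0.009, 0.707]
force: [-0.5, -0.2, 0.2]
grip_width: 0.0849
```

```bash
python3 - <<'E'
from m import *
im,C,st=rep("wrist","w25",[("green",.014)]); to([636.6,146.4,4],-1.6)
E
```

```text
t 36.05 tcp [636.7 146.3   5.2] xyaw -1.4 F [-0.5 -0.2  0.2] w 84.9 down [ 0.  0. -1.]
green [274. 237.] 35768.5 [628.6 146.9] [116.2  65.6] -1.6
units x,y,z: [-0.    0.04  0.01] roll units 0.04
```

View pics/w25.png

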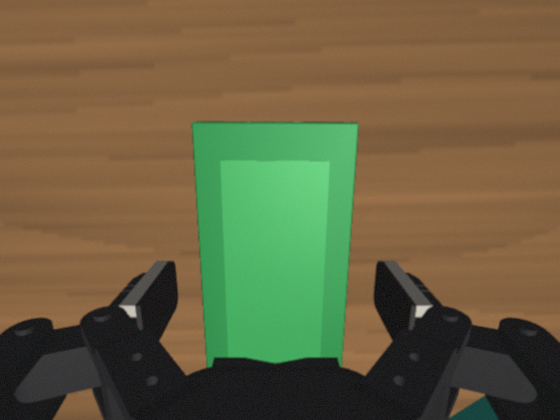

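Emit:
apply_moves([
  [0, 0.04, 0, 0, 0.9],
  [0, 0, 0, 0, 0],
  [0, 0, 0, 0, 0],
  [0, 0, 0, 0, 0],
  [0, 0, 0, 0, 0],
  [0, 0, 0, 0, 0],
  [0, 0, 0, 0, 0],
  [0, 0, 0, 0, 0],
])

```text
t: 36.9
tcp_pos: [0.6366, 0.1463, 0.0047]
tool_rot: [0.707, -0.009, 0.009, -0.707]
force: [-4.3, -1.3, 10.4]
grip_width: 0.0634
```

```bash
python3 - <<'E'
from m import *
rep("side","s26",[])
im=cv2.imread("pics/s26.png"); cv2.imwrite("pics/c26.png",cv2.resize(im[210:290,200:300],None,fx=7,fy=7,interpolation=cv2.INTER_CUBIC))
E
```

```text
t 36.9 tcp [636.6 146.3   4.7] xyaw -1.4 F [-4.3 -1.3 10.4] w 63.4 down [-0. -0. -1.]
```

View pics/c26.png

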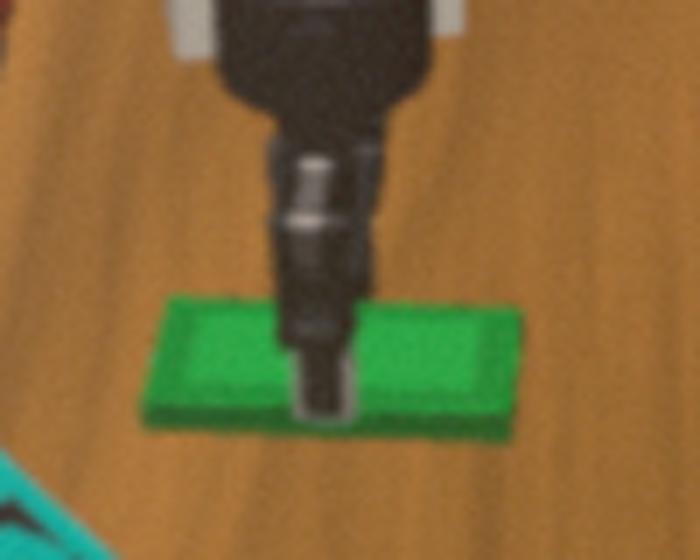

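Emit:
apply_moves([
  [0, -0.2, 0, 0, 0],
  [0, -0.4, 0, 0, 0],
  [0, -0.7, 0, 0, 0],
  [0, -0.8, 0, 0, 0],
  [0, -0.8, 0, 0, 0],
  [0, -0.8, 0, 0, 0],
  [0, -0.8, 0, 0, 0],
  [0, -0.5, 0, 0, 0],
])

```text
t: 37.75
tcp_pos: [0.6374, 0.1465, 0.132]
tool_rot: [-0.707, 0.008, -0.01, 0.707]
force: [-0.1, 0.2, -0.7]
grip_width: 0.063
```

```bash
python3 - <<'E'
from m import *
st={"tcp_pos":np.array([.6665,-.1234,.1598]),"tool_rot":np.array([-.7055,-.0495,.0495,.706])}
st["tool_rot"]/=np.linalg.norm(st["tool_rot"])
C=cam("wrist",st)
p=plane([[266,128],[278,274]],C,.043)*1000; print(np.round(p,1),p.mean(0),np.degrees(np.arctan2(*(p[1]-p[0])[[1,0]])))
im=cv2.imread("pics/w23.png"); cv2.imwrite("pics/c27.png",cv2.resize(im[110:290,210:330],None,fx=3.3,fy=3.3,interpolation=cv2.INTER_CUBIC))
im,C,st=rep("wrist","w27",[("green",.09)]); to([690,-125,145],12.6)
E
```

```text
[[ 608.3 -138.1   43. ]
 [ 728.1 -111.6   43. ]] [ 668.17315384 -124.80666877   43.        ] 12.474794757276193
t 37.75 tcp [637.4 146.5 132. ] xyaw -1.4 F [-0.1  0.2 -0.7] w 63.0 down [ 0.003  0.001 -1.   ]
green [275. 237.] 35750.5 [652.3 147.2] [160.5  91.5] -1.8
units x,y,z: [  2.35  -0.47 -10.81] roll units -2.80
```

View pics/c27.png

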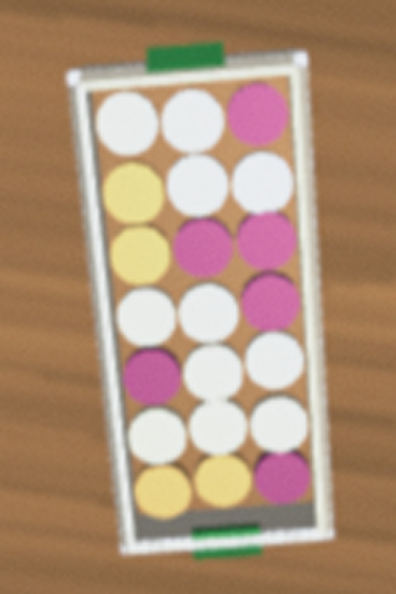

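View pics/w27.png

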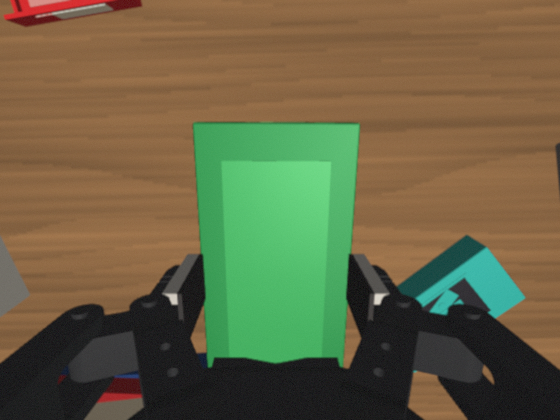

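```bash
python3 - <<'E'
from m import *
to([668.5,-124.6,100],12.5)
E
```

```text
units x,y,z: [  1.48   1.33 -10.82] roll units -2.78
```

Emit:
apply_moves([
  [0.05, 0, -0.4, 0, 0],
  [0.1, 0, -0.8, 0, 0],
  [0.13, 0, -0.9, 0, 0],
  [0.13, 0, -0.9, 0, 0],
  [0.13, 0, -0.9, 0, 0],
  [0.13, 0, -0.9, 0, 0],
  [0.13, 0, -0.9, 0, 0],
  [0.13, 0, -0.9, 0, 0],
])

```text
t: 38.6
tcp_pos: [0.6551, -0.0212, 0.1278]
tool_rot: [0.707, -0.009, 0.008, -0.707]
force: [-0.0, -0.3, -0.2]
grip_width: 0.0632
```

Emit:
apply_moves([
  [0.13, 0, -0.9, 0, 0],
  [0.13, 0, -0.9, 0, 0],
  [0.13, 0, -0.9, 0, 0],
  [0.13, 0, -0.9, 0, 0],
  [0.1, 0.3, -0.6, 0, 0],
  [0.06, 0.4, -0.02, -1, 0],
  [0, 0.4, 0, -1, 0],
  [0, 0.2, 0, -0.78, 0],
])

```text
t: 39.4
tcp_pos: [0.6692, -0.1254, 0.0941]
tool_rot: [-0.702, -0.077, 0.079, 0.703]
force: [1.2, 0.0, -0.5]
grip_width: 0.0632
```

```bash
python3 - <<'E'
from m import *
im,C,st=rep("wrist","w28",[]); to([668.5,-124.6,75],12.5)
rep("side","s28",[]);rep("scene","sc28",[])
a=cv2.imread("pics/s28.png")[140:240,190:300];b=cv2.imread("pics/sc28.png")[190:300,225:345]
cv2.imwrite("pics/c28.png",cv2.resize(a,None,fx=6,fy=6,interpolation=cv2.INTER_CUBIC));cv2.imwrite("pics/d28.png",cv2.resize(b,None,fx=5,fy=5,interpolation=cv2.INTER_CUBIC))
E
```

```text
t 39.4 tcp [ 669.2 -125.4   94.1] xyaw 12.7 F [ 1.2  0.  -0.5] w 63.2 down [-0.003  0.001 -1.   ]
units x,y,z: [-0.01  0.74  0.03] roll units 0.08
t 39.45 tcp [ 668.9 -125.3   93.6] xyaw 12.9 F [-0.4 -0.4 -1. ] w 63.3 down [-0.003  0.001 -1.   ]
t 39.5 tcp [ 669.1 -125.3   94.3] xyaw 12.6 F [-0.1 -0.2 -0.6] w 63.0 down [-0.003  0.001 -1.   ]
```

View pics/w28.png

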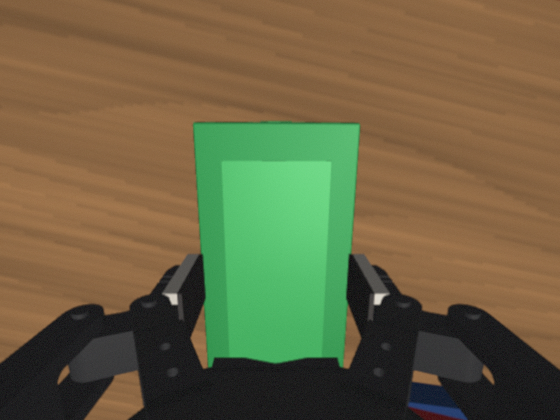

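View pics/c28.png

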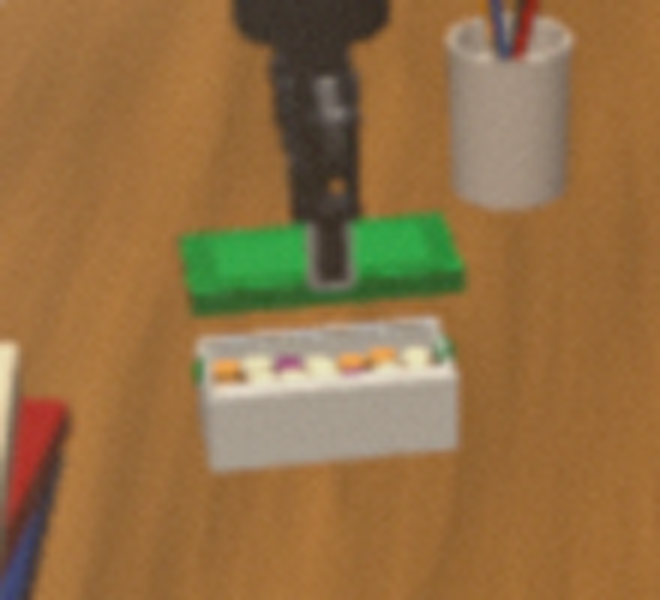

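View pics/d28.png

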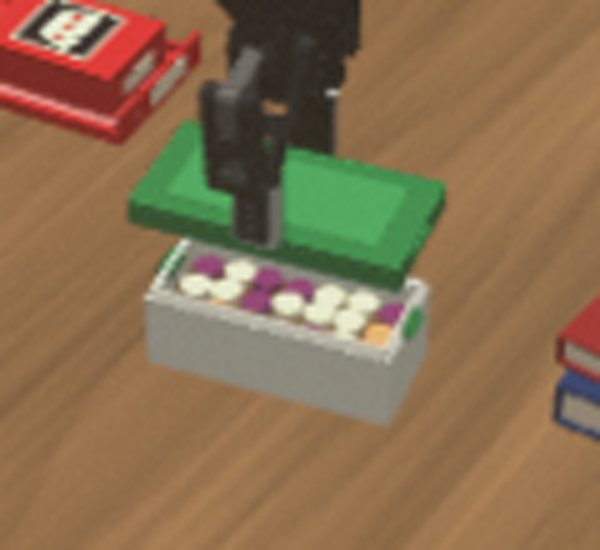

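```bash
python3 - <<'E'
from m import *
C=cam("side"); f=lambda p,z:plane(np.array(p)/6.+[190,140],C,z)*1000
S=cam("scene"); g=lambda p,z:plane(np.array(p)/5.+[225,190],S,z)*1000
for nm,a in [("side lid front foot",f([[194,313],[464,290]],.0895)),("side tub base",f([[213,470],[458,448]],0)),("side tub rim",f([[208,388],[456,369]],.044)),
 ("scene lid foot near(-y)",g([[130,222],[403,287]],.0895)),("scene tub base",g([[148,360],[390,423]],0)),("scene tub rim",g([[147,300],[390,360]],.044))]:
    m=a.mean(0);d=a[1]-a[0]; print(nm,np.round(a[:,:2],1).tolist(),np.round(m[:2],1),round(np.linalg.norm(d),1),round((np.degrees(np.arctan2(d[1],d[0]))+90)%180-90,1))
E
```

```text
side lid front foot [[725.7, -83.6], [596.9, -111.0]] [661.3 -97.3] 131.7 12.0
side tub base [[721.7, -87.2], [601.0, -112.1]] [661.3 -99.7] 123.3 11.6
side tub rim [[722.4, -91.7], [601.5, -114.2]] [ 661.9 -102.9] 122.9 10.6
scene lid foot near(-y) [[611.2, -170.8], [740.5, -139.0]] [ 675.8 -154.9] 133.1 13.8
scene tub base [[613.3, -165.7], [734.3, -136.7]] [ 673.8 -151.2] 124.4 13.5
scene tub rim [[617.9, -169.7], [735.7, -140.6]] [ 676.8 -155.2] 121.3 13.9
```

Emit:
apply_moves([
  [-0.02, 0.3, 0.03, 0.05, 0],
  [0, 0.4, 0, 0, 0],
  [0, 0.4, 0, 0, 0],
  [0, 0.25, 0, 0, 0],
  [0, 0.15, 0, 0, 0],
  [0, 0, 0, 0, 0],
  [0, 0, 0, 0, 0],
  [0, 0, 0, 0, 0],
])

```text
t: 40.35
tcp_pos: [0.6699, -0.1245, 0.0595]
tool_rot: [0.703, 0.076, -0.075, -0.703]
force: [-0.7, 0.2, -0.7]
grip_width: 0.0633
```

```bash
python3 - <<'E'
from m import *
to([668.5,-124.6,49],12.5)
rep("side","s29",[]);rep("scene","sc29",[])
a=cv2.imread("pics/s29.png")[160:230,200:290];b=cv2.imread("pics/sc29.png")[210:290,235:325]
cv2.imwrite("pics/c29.png",np.hstack([cv2.resize(a,(400,311),interpolation=cv2.INTER_CUBIC),cv2.resize(b,(350,311),interpolation=cv2.INTER_CUBIC)]))
E
```

```text
units x,y,z: [-0.06  0.42  0.01] roll units -0.05
t 40.35 tcp [ 669.9 -124.5   59.5] xyaw 12.2 F [-0.7  0.2 -0.7] w 63.3 down [ 0.001 -0.    -1.   ]
t 40.4 tcp [ 669.9 -124.5   59.5] xyaw 12.2 F [ 0.2  0.2 -0.4] w 63.0 down [ 0.001 -0.    -1.   ]
```

View pics/c29.png

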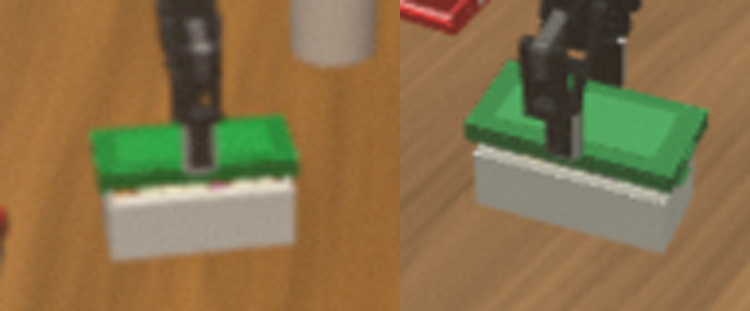

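```bash
python3 - <<'E'
from m import *
a=cv2.imread("pics/s29.png")[160:230,200:290];b=cv2.imread("pics/sc29.png")[210:290,235:325]
cv2.imwrite("pics/a29.png",cv2.resize(a,None,fx=8,fy=8,interpolation=cv2.INTER_CUBIC));cv2.imwrite("pics/b29.png",cv2.resize(b,None,fx=7,fy=7,interpolation=cv2.INTER_CUBIC))
E
```

```text
(no output)
```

View pics/a29.png

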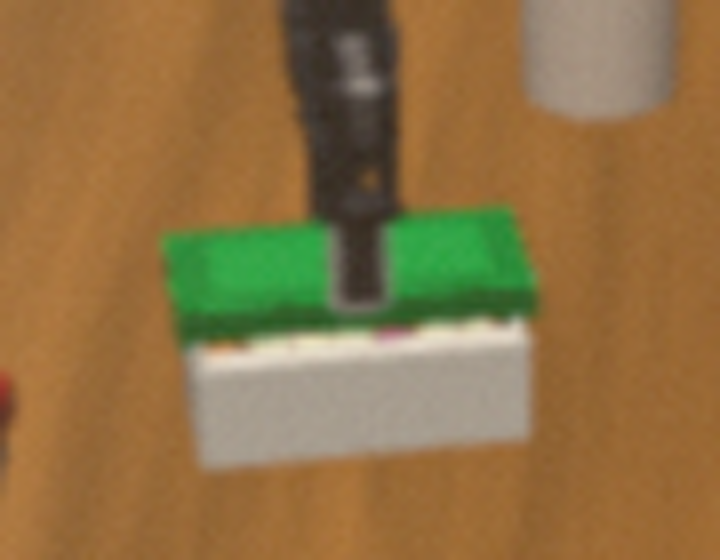

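View pics/b29.png

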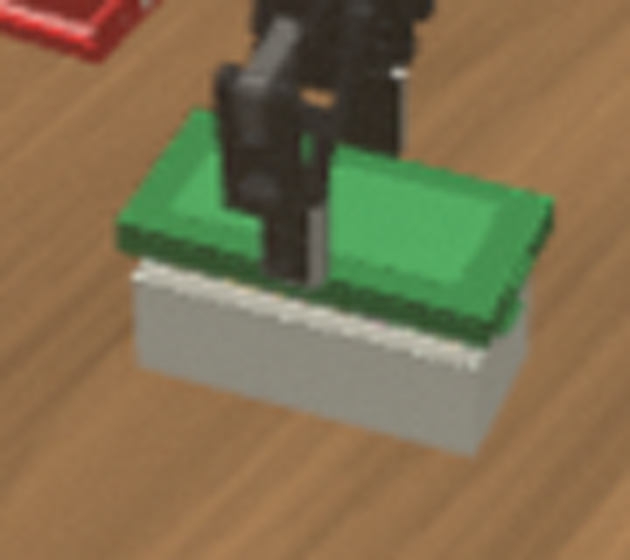

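```bash
python3 - <<'E'
from m import *
C=cam("side"); f=lambda p,z:plane(np.array(p)/8.+[200,160],C,z)*1000
S=cam("scene"); g=lambda p,z:plane(np.array(p)/7.+[235,210],S,z)*1000
for nm,a in [("side lid foot",f([[182,341],[536,316]],.055)),("side tub base",f([[203,470],[530,440]],0)),("side tub rim",f([[195,374],[529,348]],.041)),
 ("scene lid foot",g([[118,247],[487,349]],.055)),("scene tub base",g([[136,366],[475,457]],0)),("scene tub rim",g([[133,282],[480,370]],.041))]:
    m=a.mean(0);d=a[1]-a[0]; print(nm,np.round(m[:2],1),round(np.linalg.norm(d),1),round((np.degrees(np.arctan2(d[1],d[0]))+90)%180-90,1))
E
```

```text
side lid foot [662.2 -95.1] 130.3 9.9
side tub base [661.5 -97.4] 123.3 11.9
side tub rim [661.7 -95.9] 123.8 10.6
scene lid foot [ 675.8 -156.1] 133.0 11.5
scene tub base [ 674.4 -152.8] 124.9 12.9
scene tub rim [ 676.1 -154. ] 124.4 13.4
```

Emit:
apply_moves([
  [-0.04, 0, 0.02, -0.08, 0],
  [0, 0.1, 0, 0, 0],
  [0, 0.1, 0, 0, 0],
  [0, 0.06, 0, 0, 0],
  [0, 0.04, 0, 0, 0],
  [0, 0, 0, 0, 0],
  [0, 0, 0, 0, 0],
  [0, 0, 0, 0, 0],
])

```text
t: 41.25
tcp_pos: [0.6686, -0.1243, 0.0516]
tool_rot: [0.703, 0.078, -0.078, -0.703]
force: [0.5, 0.9, -0.0]
grip_width: 0.0631
```

Emit:
apply_moves([
  [0, 0.04, 0, 0, 0],
  [0, 0.04, 0, 0, 0],
  [0, 0, 0, 0, 0],
  [0, 0, 0, 0, 0],
  [0, 0, 0, 0, 0],
  [0, 0, 0, 0, 0],
  [0, 0, 0, 0, 0],
  [0, 0, 0, 0, 0],
])

```text
t: 42.05
tcp_pos: [0.6686, -0.1242, 0.0496]
tool_rot: [-0.703, -0.078, 0.078, 0.703]
force: [0.1, -0.4, -0.8]
grip_width: 0.0633
```

Emit:
apply_moves([
  [0, 0.04, 0, 0, 0],
  [0, 0.03, 0, 0, 0],
  [0, 0, 0, 0, 0],
  [0, 0, 0, 0, 0],
  [0, 0, 0, 0, 0],
  [0, 0, 0, 0, 0],
  [0, 0, 0, 0, 0],
  [0, 0, 0, 0, 0],
])

```text
t: 42.85
tcp_pos: [0.6685, -0.1243, 0.0478]
tool_rot: [-0.703, -0.078, 0.078, 0.703]
force: [-0.6, -0.4, -1.1]
grip_width: 0.063
```

```bash
python3 - <<'E'
from m import *
rep("side","s30",[]);rep("scene","sc30",[])
a=cv2.imread("pics/s30.png")[160:230,200:290];b=cv2.imread("pics/sc30.png")[210:290,235:325]
cv2.imwrite("pics/a30.png",np.hstack([cv2.resize(a,(400,311),interpolation=cv2.INTER_CUBIC),cv2.resize(b,(350,311),interpolation=cv2.INTER_CUBIC)]))
E
```

```text
t 42.85 tcp [ 668.5 -124.3   47.8] xyaw 12.6 F [-0.6 -0.4 -1.1] w 63.0 down [-0.  0. -1.]
t 42.9 tcp [ 668.6 -124.2   47.8] xyaw 12.6 F [ 0.2 -1.   0.6] w 63.0 down [-0.  0. -1.]
```

View pics/a30.png

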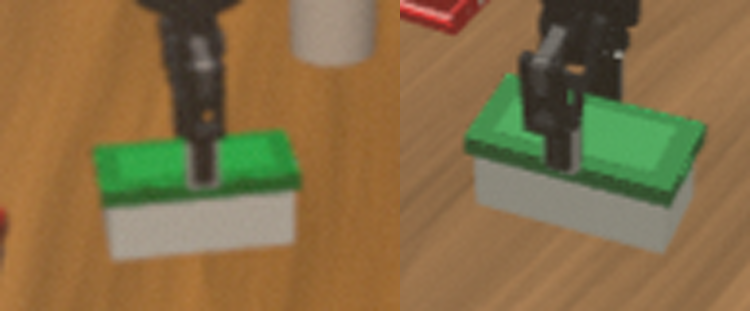

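Emit:
apply_moves([
  [0, 0.03, 0, 0, 0],
  [0, 0.02, 0, 0, 0],
  [0, 0, 0, 0, 0],
  [0, 0, 0, 0, 0],
  [0, 0, 0, 0, 0],
  [0, 0, 0, 0, 0],
  [0, 0, 0, 0, 0],
  [0, 0, 0, 0, 0],
])

```text
t: 43.75
tcp_pos: [0.6686, -0.1243, 0.0466]
tool_rot: [0.703, 0.078, -0.078, -0.703]
force: [0.2, -0.2, 4.3]
grip_width: 0.0633
```

There is 4 N of contact, which should be the lid resting on the catches. Releasing.

Emit:
apply_moves([
  [0, 0, 0, 0, 0.78],
  [0, 0, 0, 0, 0.85],
  [0, 0, 0, 0, 0.95],
  [0, 0, 0, 0, 1],
  [0, 0, 0, 0, 1],
  [0, -0.2, 0, 0, 1],
  [0, -0.4, 0, 0, 1],
  [0, -0.6, 0, 0, 1],
])

```text
t: 44.55
tcp_pos: [0.6683, -0.1242, 0.0771]
tool_rot: [-0.703, -0.078, 0.078, 0.703]
force: [-0.2, 0.6, 0.9]
grip_width: 0.0855
```

Emit:
apply_moves([
  [0, -0.8, 0, 0, 1],
  [0, -0.8, 0, 0, 0],
  [0, -0.8, 0, 0, 0],
  [0, -0.5, 0, 0, 0],
  [0, 0, 0, 0, 0],
  [0, 0, 0, 0, 0],
  [0, 0, 0, 0, 0],
  [0, 0, 0, 0, 0],
])

```text
t: 45.35
tcp_pos: [0.6681, -0.1242, 0.1481]
tool_rot: [-0.703, -0.077, 0.078, 0.703]
force: [-0.5, 0.8, -0.5]
grip_width: 0.0001
```

```bash
python3 - <<'E'
from m import *
rep("wrist","w31",[("green",.0575)])
rep("side","s31",[]);rep("scene","sc31",[])
a=cv2.imread("pics/s31.png")[160:230,200:290];b=cv2.imread("pics/sc31.png")[210:290,235:325]
cv2.imwrite("pics/a31.png",np.hstack([cv2.resize(a,(400,311),interpolation=cv2.INTER_CUBIC),cv2.resize(b,(350,311),interpolation=cv2.INTER_CUBIC)]))
E
```

```text
t 45.35 tcp [ 668.1 -124.2  148.1] xyaw 12.7 F [-0.5  0.8 -0.5] w 0.1 down [-0.001  0.    -1.   ]
green [275. 191.] 12625.5 [ 667.5 -123.6] [129.6  65.6] 12.5
t 45.4 tcp [ 668.2 -124.2  148.2] xyaw 12.7 F [ 0.6 -0.2 -0.9] w -0.1 down [-0.001  0.    -1.   ]
t 45.45 tcp [ 668.3 -124.1  148.3] xyaw 12.7 F [-0.5  0.9  0.8] w -0.2 down [-0.001  0.    -1.   ]
```

View pics/a31.png

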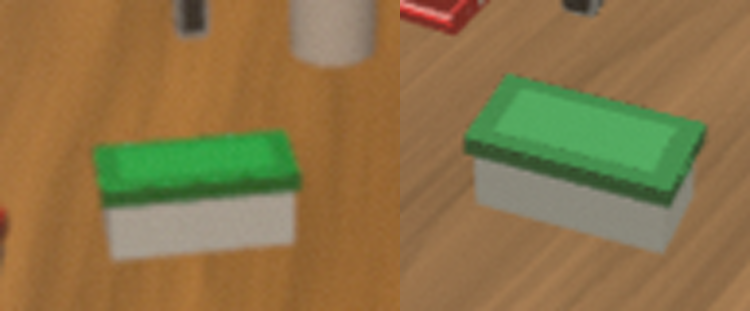

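View pics/w31.png

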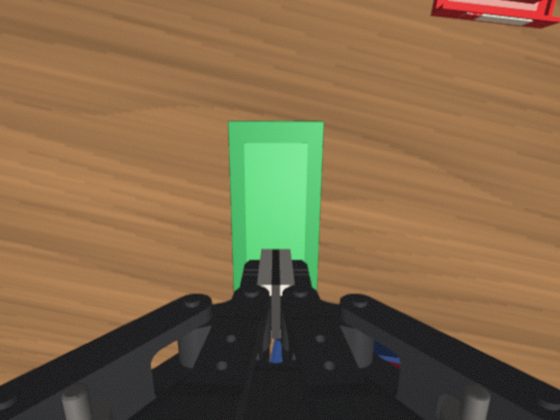

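Emit:
apply_moves([
  [0, 0.5, 0, 0, 0],
  [0, 0.8, 0, 0, 0],
  [0, 0.8, 0, 0, 0],
  [0, 0.7, 0, 0, 0],
  [0, 0.4, 0, 0, 0],
  [0, 0.2, 0, 0, 0],
  [0, 0, 0, 0, 0],
  [0, 0, 0, 0, 0],
])

```text
t: 46.3
tcp_pos: [0.669, -0.1242, 0.0647]
tool_rot: [0.703, 0.078, -0.078, -0.703]
force: [-0.3, -0.0, 0.1]
grip_width: -0.0002
```

Emit:
apply_moves([
  [0, 0.04, 0, 0, 0],
  [0, 0.04, 0, 0, 0],
  [0, 0.04, 0, 0, 0],
  [0, 0.04, 0, 0, 0],
  [0, 0.02, 0, 0, 0],
  [0, 0, 0, 0, 0],
  [0, 0, 0, 0, 0],
  [0, 0, 0, 0, 0],
])

```text
t: 47.1
tcp_pos: [0.6686, -0.1242, 0.0596]
tool_rot: [0.703, 0.078, -0.078, -0.703]
force: [-0.6, 0.2, 0.1]
grip_width: -0.0001
```

Emit:
apply_moves([
  [0, 0.04, 0, 0, 0],
  [0, 0.04, 0, 0, 0],
  [0, 0.02, 0, 0, 0],
  [0, 0.02, 0, 0, 0],
  [0, 0, 0, 0, 0],
  [0, 0, 0, 0, 0],
  [0, 0, 0, 0, 0],
  [0, 0, 0, 0, 0],
])

```text
t: 47.9
tcp_pos: [0.6686, -0.1242, 0.0566]
tool_rot: [0.703, 0.078, -0.078, -0.703]
force: [-0.3, 0.2, 2.7]
grip_width: 0.0002
```

Contact at 57 mm. Now pressing down gently.

Emit:
apply_moves([
  [0, 0.03, 0, 0, 0],
  [0, 0.03, 0, 0, 0],
  [0, 0.03, 0, 0, 0],
  [0, 0.03, 0, 0, 0],
  [0, 0, 0, 0, 0],
  [0, 0, 0, 0, 0],
  [0, 0, 0, 0, 0],
  [0, 0, 0, 0, 0],
])

```text
t: 48.7
tcp_pos: [0.6685, -0.1242, 0.0534]
tool_rot: [-0.703, -0.078, 0.078, 0.703]
force: [0.3, 0.2, 0.2]
grip_width: -0.0001
```

Emit:
apply_moves([
  [0, 0.03, 0, 0, 0],
  [0, 0.03, 0, 0, 0],
  [0, 0.03, 0, 0, 0],
  [0, 0.03, 0, 0, 0],
  [0, 0, 0, 0, 0],
  [0, 0, 0, 0, 0],
  [0, 0, 0, 0, 0],
  [0, 0, 0, 0, 0],
])

```text
t: 49.5
tcp_pos: [0.6685, -0.1242, 0.0505]
tool_rot: [-0.703, -0.078, 0.078, 0.703]
force: [-0.0, 0.1, -0.2]
grip_width: 0.0002
```

Emit:
apply_moves([
  [0, 0.03, 0, 0, 0],
  [0, 0.03, 0, 0, 0],
  [0, 0.02, 0, 0, 0],
  [0, 0, 0, 0, 0],
  [0, 0, 0, 0, 0],
  [0, 0, 0, 0, 0],
  [0, 0, 0, 0, 0],
  [0, 0, 0, 0, 0],
])

```text
t: 50.3
tcp_pos: [0.6687, -0.1243, 0.0493]
tool_rot: [0.703, 0.078, -0.078, -0.703]
force: [-3.4, 1.4, 11.0]
grip_width: -0.0002
```

Emit:
apply_moves([
  [0, -0.2, 0, 0, 0],
  [0, -0.6, 0, 0, 0],
  [0, -0.9, 0, 0, 0],
  [0, -0.9, 0, 0, 0],
  [0, -0.9, 0, 0, 0],
  [0, -0.6, 0, 0, 0],
  [0, 0, 0, 0, 0],
  [0, 0, 0, 0, 0],
])

```text
t: 51.1
tcp_pos: [0.6685, -0.1243, 0.1511]
tool_rot: [0.703, 0.078, -0.078, -0.703]
force: [-0.7, 0.9, -0.6]
grip_width: 0.0
```

```bash
python3 - <<'E'
from m import *
rep("wrist","w32",[("green",.049)])
rep("side","s32",[]);rep("scene","sc32",[])
a=cv2.imread("pics/s32.png")[160:230,200:290]
cv2.imwrite("pics/a32.png",cv2.resize(a,None,fx=7,fy=7,interpolation=cv2.INTER_CUBIC))
C=cam("scene")
E
```

```text
t 51.1 tcp [ 668.5 -124.3  151.1] xyaw 12.6 F [-0.7  0.9 -0.6] w 0.0 down [ 0. -0. -1.]
green [275. 189.] 12059.0 [ 669.  -123.6] [132.7  65.9] 12.5
t 51.15 tcp [ 668.1 -124.2  150.4] xyaw 12.6 F [-0.3 -0.9 -0.9] w -0.3 down [-0.001  0.    -1.   ]
t 51.2 tcp [ 668.  -124.2  150.1] xyaw 12.7 F [-0.3 -0.2 -0.5] w -0.1 down [-0.001  0.    -1.   ]
```

View pics/a32.png

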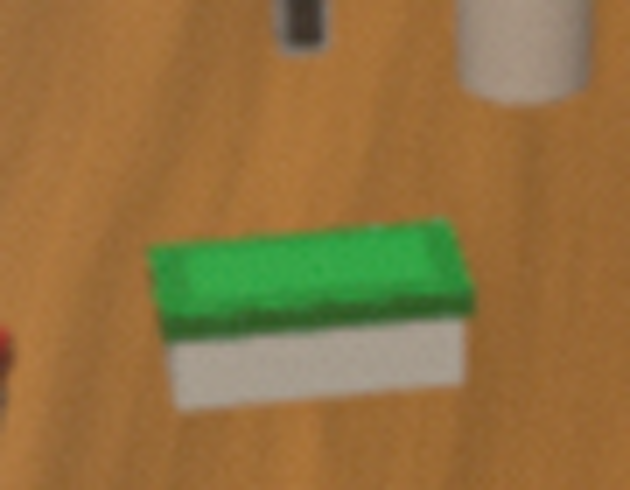

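View pics/sc32.png

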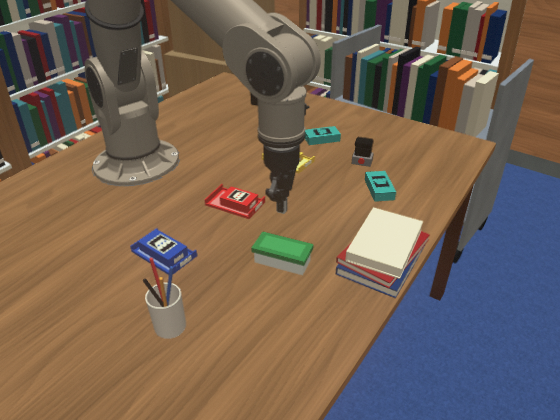

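View pics/s32.png

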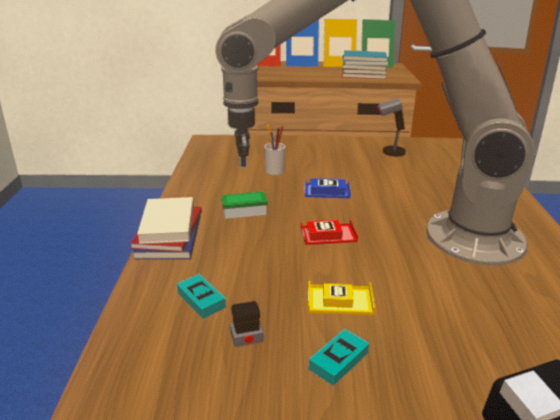

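Checks agree. The lid's outline matches 133x66 mm at z = 49 mm, and the gap below it is even at both ends. All three boxes are flat in their trays, and the cup and stamp look unmoved. Handing in.

```bash
python3 -c "
from cell import job; print(job.sign_off())"
```

```text
the job is handed in; nothing more can be done
None
```

I put the yellow, red and blue boxes flat and picture up in the trays of their own colours. I then set the green lid on the tub's catches, pressed it down until it snapped home, and signed off at about 51 s. The hand-in reported no verdict.

**Last checks:**
- **Lid:** the wrist view measured the outline at 132.7 x 65.9 mm on the 49 mm plane, which fits a seated lid. Its centre was within about 1 mm of the tub centre I had measured. The fingertip met its top at 49 mm with 11 N, and the side view showed an even gap under both ends.
- **Boxes:** the pictures show all three lying level in their trays.
- **Bystanders:** the pencil cup and date stamp looked unmoved in the pictures. I did not measure them.

**Things that disagreed or went wrong:**
- **Blue tray position:** the views differed by about 8 mm along the tray's length (x about 400 mm from the wrist camera, 408 mm from the side camera). I placed the box at about 407 mm, and it cleared both ends.
- **Blue box pressed down:** I had put it about 3 mm lower in the jaws than I assumed, so it met the tray floor with a brief 76 N at the wrist. That is under the 120 N wrist limit. I eased off before letting go.

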